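# Build up a comb-joint cutter set on the setting stand

## Task

Build up the cutter set for the 12 mm comb joint on the post of the setting stand, everything flat and fully down: first the 20 mm ring to raise the set, then a slotting cutter, the 12 mm ring as the gap, the other slotting cutter with its wings at right angles to the first one's so that they do not strike together, and the knurled collar on top. Leave the 30 mm ring, the wooden comb test piece and the blue cutter head where they are.

Things in the scene. Friction and masses are not known exactly. Their poses are not given: they have to be found in the camera images.
- setting_stand: setting stand, fixed: grey round foot 100 mm across, 12 mm high, four small screws; on it a bright shoulder 50 mm across, flat top 24 mm above the origin; from there an upright steel post, 24 mm in diameter up to 81 mm, then a conical nose to a 9 mm wide tip at 92 mm. Bores of 32 mm go over it with 4 mm play all round. Origin: centre of the underside, on the post's axis, z up
- ring_20: plain bright steel spacer ring, 20 mm thick, 56 mm outside, 32 mm bore, lying flat; goes lowest, on the stand's shoulder. 0.10 to 0.20 kg. Origin: centre of the underside, z up. The three rings differ only in thickness (12, 20 and 30 mm); a 66 mm wide ring at the far right of the cart is no part of the job
- ring_12: plain bright steel spacer ring, 12 mm thick, 56 mm outside, 32 mm bore, lying flat; goes between the cutters. 0.06 to 0.13 kg. Origin: centre of the underside, z up. The three rings differ only in thickness (12, 20 and 30 mm); a 66 mm wide ring at the far right of the cart is no part of the job
- ring_30: plain bright steel spacer ring, 30 mm thick, 56 mm outside, 32 mm bore, lying flat; not wanted, stays where it is. Origin: centre of the underside, z up. The three rings differ only in thickness (12, 20 and 30 mm); a 66 mm wide ring at the far right of the cart is no part of the job
- cutter_a: slotting cutter in dark steel, one of two alike, lying flat: disc 56 mm across, 12 mm thick, 32 mm bore, with two bright-tipped wings along its own +x and -x that reach 42 mm from the centre (84 mm over both, each 17 mm wide). Grip the round body at right angles to the wings (56 mm). Origin: centre of the underside; z up. 0.08 to 0.17 kg
- cutter_b: slotting cutter in dark steel, one of two alike, lying flat: disc 56 mm across, 12 mm thick, 32 mm bore, with two bright-tipped wings along its own +x and -x that reach 42 mm from the centre (84 mm over both, each 17 mm wide). Grip the round body at right angles to the wings (56 mm). Origin: centre of the underside; z up. 0.08 to 0.17 kg
- collar: knurled clamping collar, bright steel tube with fine dark ribs round it: 45 mm outside (narrower than the rings), 32 mm bore, 20 mm tall, standing with its bore upright; goes on top of the set. Origin: centre of the underside, z up. 0.07 to 0.14 kg
- comb_piece: bystander: pale wooden finger-joint test piece 50 x 100 x 45 mm with five upright fingers, stays where it is. Origin: centre of the underside, y along its 100 mm
- cutter_blue: bystander: blue cutter head 84 mm across, 30 mm high, stays where it is. Origin: centre of the underside
Not all that is in view belongs to the job. What is shaped like the ring_12 but yellow is not meant.

How it is judged:
On the way, in this order (a step that is already met when the one before it is completed fails the run):
1. the 20 mm ring is down on the stand's shoulder (horizontal distance between ring_20 and setting_stand below 0.0065 m and z of ring_20 in the frame of setting_stand between 0.0205 and 0.0275 m), for 0.2 s.
2. a slotting cutter is down on the 20 mm ring (((horizontal distance between cutter_a and setting_stand below 0.0065 m and z of cutter_a in the frame of setting_stand between 0.0405 and 0.0475 m) or (horizontal distance between cutter_b and setting_stand below 0.0065 m and z of cutter_b in the frame of setting_stand between 0.0405 and 0.0475 m))), for 0.2 s.
3. the 12 mm ring is down on the first cutter (horizontal distance between ring_12 and setting_stand below 0.0065 m and z of ring_12 in the frame of setting_stand between 0.0525 and 0.0595 m), for 0.2 s.
4. the other cutter is down on the 12 mm ring (((horizontal distance between cutter_a and setting_stand below 0.0065 m and z of cutter_a in the frame of setting_stand between 0.0645 and 0.0715 m) or (horizontal distance between cutter_b and setting_stand below 0.0065 m and z of cutter_b in the frame of setting_stand between 0.0645 and 0.0715 m))), for 0.2 s.
5. the collar is on top (horizontal distance between collar and setting_stand below 0.0065 m and z of collar in the frame of setting_stand between 0.0765 and 0.0835 m), for 0.2 s.
At the end, for the whole second after the job is handed in: On the post from the shoulder up: 20 mm ring, cutter, 12 mm ring, cutter, collar; undersides 24, 44, 56, 68, 80 mm above the stand's origin, each to 3.5 mm; within 6.5 mm of the axis, flat to 0.1 rad, released and at rest; the cutters' wings at right angles to within 25 degrees (all of step 1 and all of step 3 and all of step 5 and (((horizontal distance between cutter_a and setting_stand below 0.0065 m and z of cutter_a in the frame of setting_stand between 0.0405 and 0.0475 m) and (horizontal distance between cutter_b and setting_stand below 0.0065 m and z of cutter_b in the frame of setting_stand between 0.0645 and 0.0715 m)) or ((horizontal distance between cutter_b and setting_stand below 0.0065 m and z of cutter_b in the frame of setting_stand between 0.0405 and 0.0475 m) and (horizontal distance between cutter_a and setting_stand below 0.0065 m and z of cutter_a in the frame of setting_stand between 0.0645 and 0.0715 m))) and angle between the x axis of cutter_a and the x axis of cutter_b, either way round above 1.13 rad and angle between each of ring_20, cutter_a, ring_12, cutter_b, collar's own z axis and vertical below 0.1 rad and linear speed of each of ring_20, cutter_a, ring_12, cutter_b, collar below 0.02 m/s); the robot touches nothing.
It fails at once if the 30 mm ring is shifted by more than 30 mm (distance of ring_30 from where it was at the start of the episode above 0.03 m).
It fails at once if the comb test piece is shifted by more than 30 mm (distance of comb_piece from where it was at the start of the episode above 0.03 m).
It fails at once if the blue cutter head is shifted by more than 30 mm (distance of cutter_blue from where it was at the start of the episode above 0.03 m).
It also fails if it takes over 115 s, if anything falls off the work surface, if the arm or the gripper's body presses on something with over 40 N, if the wrist force passes 120 N, or if a joint passes its speed limit or range.

## Robot

A 6-joint arm with a two-finger parallel gripper is mounted at the origin on a cart in front of the work surface, level with it; the furniture and walls round the work are solid. World frame = base frame: x ahead of the robot, y to its left, z up, the work surface at z = 0. Lengths are in m, angles in rad, forces in N, time in s.
With the tool pointing down it reaches from about 0.375 to 0.975 m from the base axis. Payload 3.8 kg.
Tool frame: the origin (TCP) lies at the very end of the fingers, on their centre line; the grasp point (between the pads) lies 19 mm behind it; z points along the fingers, y is the line along which they close (so a half turn about z gives the same grasp; the last joint's range is limited). The gripper opens to 85 mm and grips with 20 to 120 N. Pads are 22 mm wide; open, the fingers measure 114 mm over their backs; the gripper's body (76 mm by 85 mm) begins 54 mm behind the grasp point. The pads swing forward as they close: fully open they stand 13 mm farther back than shut.
Start: joints at [1.262, 0.264, 1.604, -0, 1.274, -0.037], TCP at [0.181, 0.65, 0.231] pointing down, gripper open.
Joint ranges: [-2.63, 2.63], [-0.94, 2.18], [0.31, 2.57], [-1.31, 4.45], [0, 2.66], [-2.55, 2.55]. Speed limits (rad/s): [2.57, 2.57, 3.14, 3.14, 3.14, 3.14].

## Interface

Orientations are given as a rotation vector (axis times angle).
In Python, from workcell import * gives the robot as it stands.
- The arm moves only by the shell command python3 -m crank 'ROWS' [OPENING] [FORCE]. ROWS is JSON, a list that holds one entry, the list of rows, each a list of 6 numbers: the shift along the tool's x, y, z in cm, then the turn, a rotation vector about the tool's x, y, z in rad. In form: [[[dx, dy, dz, ax, ay, az], ...]]. A call has 1 to 8 rows; each row shifts and turns the commanded pose from where the row before left it, along the tool's axes as they then stand; what a row does not reach is not made up. A row lasts 1/12 s, in which the tool goes at most 41.7 mm and 7.16 degrees, less where a joint would pass 70% of its speed; a pose out of reach is approached as far as the arm can. A call with a gripper value outside its range is refused whole. OPENING is the finger opening in cm, from 0 to 8.54, set as the call begins (- or left out, the last holds). The fingers move at their own pace and stop on an object; FORCE is the grip in N (left out, the last holds). Time passes only in rows, so rows that do not move let the fingers close. It gives the time, the measured TCP pose, the force, the opening and the grip force at its end, in the units of the state.
- read_state(): the state, without advancing time (a new reading comes with each control period).
- read_camera(name): name is "side" or "top" or "wrist"; returns the picture (420x560x3 uint8, blue, green, red); there is no depth.
- camera_model(name): a dict with "camera_matrix" (3x3 intrinsics, pixels), "R" (3x3) and "t" (3): a world point X has camera coordinates R X + t. Camera axes: x right, y down, z forward; pixel columns grow to the right and rows downward; lengths in m; the calibration is good to about 2 mm. A picture is of the moment at which its call begins: read the wrist's pose just before it. camera_model takes no time and is no camera call; for the wrist camera it gives the pose at the moment of the call.
- finish_job(): hands the job in; it is judged then, once.
The state is a dict: "time": time; "q": joint angles; "joint_vel": joint speeds; "joint_torque": joint torques, N m; "tool_pos": TCP position; "tcp_rot": TCP orientation; "wrist_force": force on the tool from outside, world axes, zero at the start; "torque": the same for the moment, N m; "width": opening from 0.0 (shut) to 1.0 (fully open); "grip_force": force on a finger pad.
Only numpy, scipy, OpenCV 4.12 (cv2) and the standard library are available. Lean on these libraries where they do the work, as an engineer would, in place of code of your own. Each camera call takes 0.05 s, during which the arm holds its last target. There are 200 camera calls.

## Working session

There is one attempt and no reset: what is moved stays moved. The work goes in short steps, Python scripts to look and compute and a shell command to move; the robot and the scene stay as the last step left them, time stands still between calls to the robot, and variables do not carry over. Pictures are saved under pics/ and viewed, at most 14 in all, crops included, and the job is handed in when it is done.

```bash
mkdir -p pics; ls; python3 - <<'E'
from workcell import *
import cv2
s=read_state();print(s)
for n in ["top","side","wrist"]:
    cv2.imwrite(f"pics/{n}0.png",read_camera(n)); m=camera_model(n);print(n,m)
E
```

```text
pics
{'time': 0.0, 'q': array([ 1.26206999e+00,  2.64767779e-01,  1.60537296e+00, -2.24420856e-05,
        1.27370311e+00, -3.68960349e-02]), 'joint_vel': array([-2.76155409e-04,  4.58136609e-04,  5.61697497e-04,  1.75697736e-03,
       -1.49316158e-03,  4.93595210e-05]), 'joint_torque': array([-2.34237588e-03, -5.15111482e+01, -3.67310071e+01, -3.50154605e-04,
        1.31124005e-02,  1.71231835e-05]), 'tool_pos': array([0.18101793, 0.64951503, 0.22995273]), 'tcp_rot': array([-0.42561652, -3.11225698,  0.00348889]), 'wrist_force': array([-0.1101489 , -0.5854492 ,  0.73366855]), 'torque': array([ 0.01412505, -0.01969084,  0.0055953 ]), 'grip_force': 0.0, 'width': 1.0003102282944147}
top {'camera_matrix': array([[496.0213539 ,   0.        , 276.89383401],
       [  0.        , 496.0213539 , 215.40477403],
       [  0.        ,   0.        ,   1.        ]]), 'R': array([[ 0.02077466, -0.99976587,  0.00605092],
       [-0.97730176, -0.0215834 , -0.21074969],
       [ 0.21083095, -0.00153532, -0.97752133]]), 't': array([-0.11781104,  0.54006057,  1.01332543])}
side {'camera_matrix': array([[480.85224862,   0.        , 281.16196719],
       [  0.        , 480.85224862, 212.18520661],
       [  0.        ,   0.        ,   1.        ]]), 'R': array([[-0.9158745 , -0.40095548, -0.02021406],
       [-0.25739342,  0.62509577, -0.73688799],
       [ 0.308095  , -0.66969395, -0.67571258]]), 't': array([0.45481456, 0.23639435, 0.85852689])}
wrist {'camera_matrix': array([[333.03891911,   0.        , 273.79837644],
       [  0.        , 333.03891911, 208.35490888],
       [  0.        ,   0.        ,   1.        ]]), 'R': array([[ 0.26929731,  0.96305603, -0.00142831],
       [ 0.91204967, -0.25455769,  0.32150548],
       [ 0.30926421, -0.08788325, -0.94690664]]), 't': array([-0.67388721, -0.04154831,  0.38005698])}
```

View pics/top0.png

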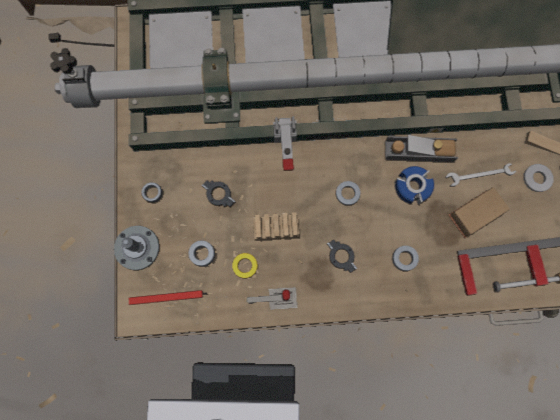

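View pics/side0.png

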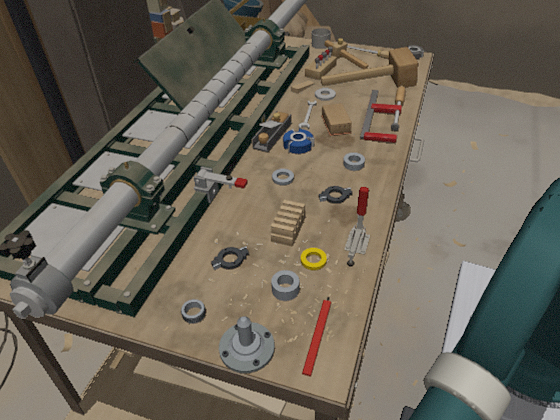

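The top view shows the stand at (135,247), a small collar-like ring at (152,192), and bright rings at (202,253), (348,193) and (405,258). The yellow ring is at (245,265), the 66 mm ring at (539,178), the cutters at (218,193) and (342,256), the comb at (277,226) and the blue head at (415,185).

Lookalikes for ring_20 are the three bright rings above, the collar, the yellow ring and the 66 mm ring. I'll take close crops to tell the thicknesses apart.

```bash
python3 - <<'E'
import cv2,numpy as np
t=cv2.imread('pics/top0.png');s=cv2.imread('pics/side0.png')
def c(im,u,v,r=28,k=7): return cv2.resize(im[v-r:v+r,u-r:u+r],None,fx=260/(2*r),fy=260/(2*r),interpolation=cv2.INTER_CUBIC)
row1=np.hstack([c(s,285,284),c(s,283,176),c(s,354,160)])
row2=np.hstack([c(t,202,253),c(t,348,193),c(t,405,258)])
cv2.imwrite('pics/crop1.png',np.vstack([row1,row2]))
E
```

```text
(no output)
```

View pics/crop1.png

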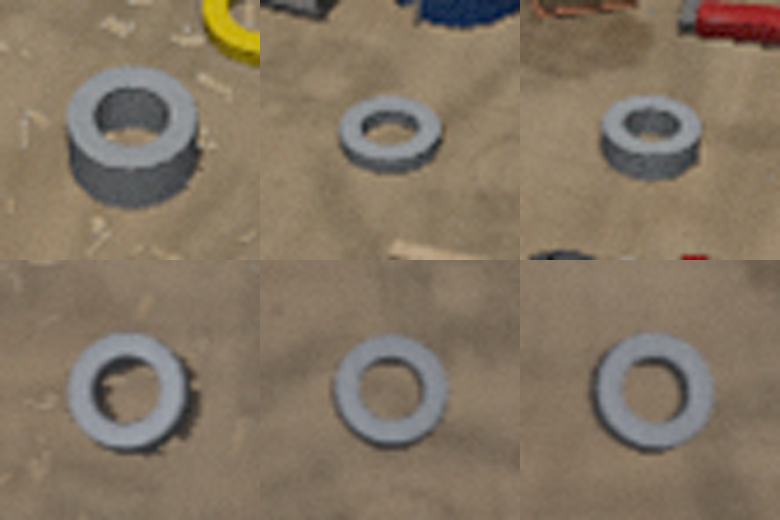

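Top row: the side-view crop of (202,253) shows the thick wall, so that is ring_30. (348,193) is thin, so ring_12, and (405,258) is in between, so ring_20. The bottom row is the same three from above. Next I'll measure positions.

```bash
cat > h.py <<'E'
from workcell import *
import cv2,numpy as np
def ray(m,u,v,z):
    R,t,K=m["R"],m["t"],m["camera_matrix"]
    d=R.T@np.linalg.inv(K)@np.array([u,v,1.]);c=-R.T@t
    return c+d*(z-c[2])/d[2]
def proj(m,X):
    p=m["camera_matrix"]@(m["R"]@np.array(X,float)+m["t"]);return p[:2]/p[2]
def topw(im,m,mask,u,v,r,z):
    """outer contour of mask near (u,v) -> world points on plane z, circle fit"""
    w=np.zeros_like(mask);cv2.circle(w,(u,v),r,255,-1)
    cs,_=cv2.findContours(mask&w,cv2.RETR_EXTERNAL,cv2.CHAIN_APPROX_NONE)
    c=max(cs,key=cv2.contourArea)[:,0]
    return np.array([ray(m,a,b,z)[:2] for a,b in c])
def circ(P):
    A=np.c_[2*P,np.ones(len(P))];s=np.linalg.lstsq(A,(P**2).sum(1),rcond=None)[0]
    return s[:2],np.sqrt(s[2]+s[0]**2+s[1]**2)
E
python3 - <<'E'
from h import *
for n,L in dict(top=dict(r30=(202,253,22,.03),r12=(348,193,20,.012),r20=(405,258,20,.02),col=(152,192,18,.02),foot=(135,247,32,.012)),
  side=dict(r30=(285,280,24,.03),r12=(283,176,18,.012),r20=(354,159,18,.02),col=(193,309,20,.02),foot=(247,346,34,.012))).items():
    im=cv2.imread(f'pics/{n}0.png');m=camera_model(n)
    b,g,r=[im[...,i].astype(int) for i in range(3)]
    mask=(((b-r)>0)&(g>105)).astype(np.uint8)*255
    mk=(((b-r)>-4)&(g>60)).astype(np.uint8)*255
    for k,(u,v,rr,z) in L.items():
        P=topw(im,m,mask if k!='foot' else mk,u,v,rr,z);print(n,k,*circ(P),len(P))
    cut=dict(top=[(218,193),(342,256)],side=[(231,258),(336,194)])[n]
    for u,v in cut:
        dk=((im.max(2)<75)|((b-r)>-2)).astype(np.uint8)*255
        P=topw(im,m,dk,u,v,24,.012);c,R=circ(P)
        h=cv2.minAreaRect((P*1e4).astype(np.float32))
        d=P-P.mean(0);w=np.hypot(*d.T)
        M=(d[w>.033].T@d[w>.033]);e=np.linalg.eigh(M)[1][:,1]
        Z=P.min(0)+P.max(0)
        print(n,'cut',u,v,c,R,'rect',np.array(h[0])/1e4,np.array(h[1])/1e4,h[2],'ang',np.degrees(np.arctan2(e[1],e[0])))
t=cv2.imread('pics/top0.png');s=cv2.imread('pics/side0.png')
def c(im,u,v,r=32): return cv2.resize(im[v-r:v+r,u-r:u+r],(260,260),interpolation=cv2.INTER_CUBIC)
cv2.imwrite('pics/crop2.png',np.vstack([np.hstack([c(t,218,193),c(t,342,256),c(t,135,247)]),np.hstack([c(s,231,258),c(s,336,194),c(s,247,343)])]))
E
```

```text
top r30 [0.46205299 0.05759635] 0.026033335916788157 67
top r12 [ 0.60986628 -0.26659261] 0.02595534132316259 64
top r20 [ 0.46216509 -0.39132838] 0.025846619834672634 66
top col [0.59995281 0.17974156] 0.01996315082980732 50
top foot [0.47317855 0.20471854] 0.048543698708392084 124
top cut 218 193 [0.60024944 0.02778394] 0.03121731425283052 rect [0.59962954 0.02713937] [0.07805226 0.05207352] 26.37445831298828 ang 52.185460786717016
top cut 342 256 [ 0.46412399 -0.25093868] 0.03055801554512867 rect [ 0.46460352 -0.25104795] [0.07405922 0.05322657] 9.911956787109375 ang -139.82241461661346
side r30 [0.46086061 0.06154838] 0.02602813554068893 68
side r12 [ 0.6077845  -0.26309061] 0.025587215004916255 48
side r20 [ 0.46018299 -0.3869347 ] 0.025288418027897417 47
side col [0.59902732 0.18250431] 0.020165897293055745 56
side foot [0.4728083  0.20886839] 0.049801022280490596 167
side cut 231 258 [0.59843826 0.03480505] 0.03261876434867092 rect [0.59922373 0.03450494] [0.0754777  0.05928944] 22.64129066467285 ang 54.83632259641705
side cut 336 194 [ 0.46108185 -0.24354261] 0.03289194677097461 rect [ 0.46174507 -0.24442749] [0.07798448 0.0593864 ] 22.233352661132812 ang -138.1659156879296
```

View pics/crop2.png

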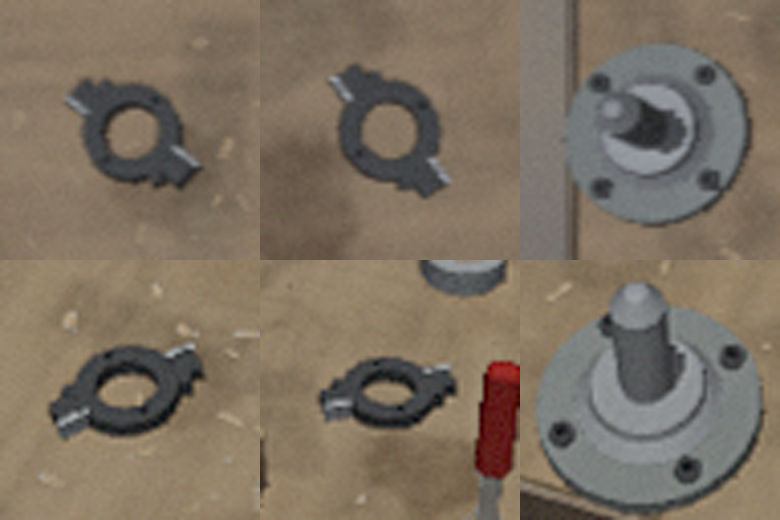

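The crops show cutter A's wings at about 54° and cutter B's at about 40° in the world frame. The stand's post is clear, with its tip at roughly (621,108) in the upper crop. The top and side measurements agree to about 4 mm, so I'll average them and refine with the wrist camera.

```bash
cat > go.py <<'E'
import sys
from h import *
from scipy.spatial.transform import Rotation as Rn
def go(x,y,z,close=None):
    """print turn (closing line angle deg, mod 180) then shift in turned tool axes, cm"""
    s=read_state();R=Rn.from_rotvec(s['tcp_rot']).as_matrix()
    yy=np.degrees(np.arctan2(R[1,1],R[0,1]))
    a=yy if close is None else close
    d=(a-yy+90)%180-90
    c,sn=np.cos(np.radians(yy+d)),np.sin(np.radians(yy+d))
    Y=np.array([c,sn,0]);Z=np.array([0,0,-1.]);T=np.c_[np.cross(Y,Z),Y,Z]
    rv=Rn.from_matrix(R.T@T).as_rotvec()
    print('t%.1f pos'%s['time'],np.round(s['tool_pos'],4),'close%.1f q1 %.2f q6 %.2f'%(yy,s['q'][0],s['q'][5]),'F',np.round(s['wrist_force'],1),'w%.3f g%.0f'%(s['width'],s['grip_force']))
    print(' turn',np.round(rv,3),' shift cm',np.round(T.T@(np.array([x,y,z])-s['tool_pos'])*100,2))
if __name__=='__main__': go(*map(float,sys.argv[1:]))
E
python3 go.py 0.473 0.2068 0.25 ; python3 go.py 0.4612 -0.389 0.2 -50
```

```text
t0.1 pos [0.181  0.6497 0.2302] close74.4 q1 1.26 q6 -0.04 F [ 0.3 -0.5 -1.1] w1.002 g0
 turn [-0.002 -0.    -0.   ]  shift cm [-40.01 -34.83  -1.98]
t0.1 pos [0.181  0.6497 0.2302] close74.4 q1 1.26 q6 -0.04 F [ 0.3 -0.5 -1.1] w1.002 g0
 turn [-0.002 -0.001 -0.97 ]  shift cm [ 45.3  -97.58   3.02]
```

```bash
python3 -m crank '[[[-2.5,-2.2,-0.1,0,0,0.1],[-2.7,-1.9,-0.1,0,0,0.1],[-2.9,-1.6,-0.1,0,0,0.1],[-3,-1.4,-0.1,0,0,0.1],[-3,-1,-0.1,0,0,0.1],[-3,-0.7,-0.1,0,0,0.1],[-3,-0.4,-0.1,0,0,0.1],[-3,0,-0.1,0,0,0.1]]]' 8.5 40
python3 -m crank '[[[-3,0.3,-0.1,0,0,0.1],[-3,0.6,-0.1,0,0,0.1],[-3,0.9,-0.1,0,0,0.1],[-3,1.2,-0.1,0,0,0.1],[-2,1,-0.1,0,0,0.1],[-2,1,-0.1,0,0,0.1],[0,0,0,0,0,0],[0,0,0,0,0,0]]]'
python3 go.py 0.473 0.2068 0.25 -50
```

```text
time: 0.82
tool_pos: [0.3212, 0.435, 0.239]
tcp_rot: [-1.611, -2.697, 0.001]
wrist_force: [0.3, 0.9, -0.6]
width: 0.996
grip_force: 0.0
time: 1.48
tool_pos: [0.4124, 0.2936, 0.2451]
tcp_rot: [-2.332, -2.105, 0.0]
wrist_force: [-0.6, -0.5, -0.2]
width: 0.997
grip_force: 0.0
t1.5 pos [0.4124 0.2936 0.2451] close-5.9 q1 0.57 q6 0.67 F [-0.6 -0.5 -0.2] w0.997 g0
 turn [-0.    0.    0.77]  shift cm [-0.93 10.55 -0.49]
```

```bash
python3 -m crank '[[[0,0,0,0,0,0.11],[0,0,0,0,0,0.11],[0,0,0,0,0,0.11],[0,0,0,0,0,0.11],[0,0,0,0,0,0.11],[0,0,0,0,0,0.11],[0,0,0,0,0,0.11]]]' 
python3 -m crank '[[[0,2.8,0,0,0,0],[-0.4,2.6,-0.2,0,0,0],[-0.4,2.6,-0.2,0,0,0],[-0.2,2.5,0,0,0,0],[0,0,0,0,0,0],[0,0,0,0,0,0]]]'
python3 go.py 0.473 0.2068 0.25 -50
python3 - <<'E'
from h import *
m=camera_model('wrist');im=read_camera('wrist');cv2.imwrite('pics/w1.png',im)
for z in(0.012,.024,.092): print(proj(m,[.473,.2068,z]))
E
```

```text
time: 2.07
tool_pos: [0.4112, 0.2955, 0.245]
tcp_rot: [-2.952, -1.073, 0.001]
wrist_force: [-0.3, -0.3, -0.2]
width: 0.996
grip_force: 0.0
time: 2.57
tool_pos: [0.4721, 0.2079, 0.249]
tcp_rot: [-2.951, -1.077, 0.001]
wrist_force: [-0.2, -0.5, -0.2]
width: 1.002
grip_force: 0.0
t2.6 pos [0.4721 0.2079 0.249 ] close-49.9 q1 0.37 q6 1.24 F [-0.2 -0.5 -0.2] w1.002 g0
 turn [-0.001  0.     0.002]  shift cm [-0.    0.15 -0.1 ]
[274.89375989 170.98119503]
[274.9136927  173.28338213]
[275.05425459 189.51791665]
```

View pics/w1.png

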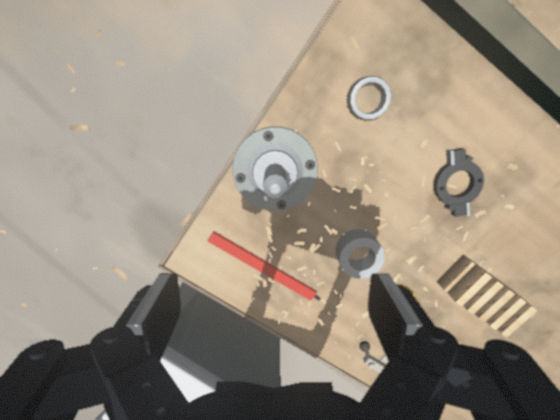

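Wrist view: the stand's foot is centred at about (275,168), with the post tip at (275,187), the collar at (370,98), cutter A at (460,182) and ring_30 at (361,254). I'll measure these with the wrist calibration.

```bash
cat >> h.py <<'E'
def bore(im,m,u,v,r,z,lo=1.0):
    """bore centre: blob at (u,v) enclosed by non-wood; returns world"""
E
python3 - <<'E'
from h import *
im=cv2.imread('pics/w1.png');m=camera_model('wrist')
b,g,r=[im[...,i].astype(int) for i in range(3)]
print('rgb foot',im[168,245],'collar',im[98,388],'wood',im[60,440],'cut',im[195,440])
mask=((b-r)>-12).astype(np.uint8)*255
P=topw(im,m,mask,275,168,44,.012);print('foot',*circ(P))
m2=(((b-r)>-5)&(g>110)).astype(np.uint8)*255
for k,u,v,rr,z in [('col',370,98,26,.02),('r30',361,253,28,.03)]:
    print(k,*circ(topw(im,m,m2,u,v,rr,z)))
m3=(im.max(2)<80).astype(np.uint8)*255
P=topw(im,m,m3|mask,460,182,38,.012);h=cv2.minAreaRect((P*1e4).astype(np.float32));print('cutA',circ(P),h)
# tip: bright-ish nose circle
print('tip ray',ray(m,274.5,187,.092), 'foot ray',ray(m,275,168,.012))
E
```

```text
rgb foot [184 188 182] collar [220 218 216] wood [135 160 179] cut [106 107 108]
foot [0.47315266 0.20833511] 0.048343801036452985
col [0.59837842 0.18258783] 0.02106591601065129
r30 [0.46142542 0.06082063] 0.025884416713435433
cutA (array([0.59987742, 0.03370946]), np.float64(0.03224303471989592)) ((5998.68896484375, 337.5508117675781), (757.4962768554688, 565.3721313476562), 26.29575538635254)
tip ray [0.47404854 0.20928598 0.092     ] foot ray [0.47526244 0.20950125 0.012     ]
```

```bash
python3 go.py 0.4600 -0.3875 0.15 -50
```

```text
t2.6 pos [0.4716 0.2084 0.2489] close-49.9 q1 0.37 q6 1.24 F [ 0.3  0.3 -0. ] w0.994 g0
 turn [-0.001  0.     0.002]  shift cm [-39.19  44.91   9.89]
```

```bash
python3 -m crank '[[[-1.6,1.8,0,0,0,0],[-2,2.3,0,0,0,0],[-2,2.3,0,0,0,0],[-2,2.3,0,0,0,0],[-2,2.3,0,0,0,0],[-2,2.3,0,0,0,0],[-2,2.3,0,0,0,0],[-2,2.3,0,0,0,0]]]' 8.5 40
python3 -m crank '[[[-2,2.3,0.5,0,0,0],[-2,2.3,0.5,0,0,0],[-2,2.3,0.5,0,0,0],[-2,2.3,1,0,0,0],[-2,2.3,1,0,0,0],[-2,2.3,1,0,0,0],[-2,2.3,1,0,0,0],[-2,2.3,1,0,0,0]]]'
python3 -m crank '[[[-2,2.3,0.5,0,0,0],[-2,2.3,0.5,0,0,0],[-2,2.3,1,0,0,0],[-1.5,1.9,1,0,0,0],[0,0,0,0,0,0],[0,0,0,0,0,0]]]'
python3 - <<'E'
from h import *
m=camera_model('wrist');im=read_camera('wrist');cv2.imwrite('pics/w2.png',im)
b,g,r=[im[...,i].astype(int) for i in range(3)]
u,v=proj(m,[.46,-.3875,.02]);print(u,v)
m2=(((b-r)>-5)&(g>110)).astype(np.uint8)*255
print(*circ(topw(im,m,m2,int(u),int(v),42,.02)))
E
python3 go.py 0.4600 -0.3875 0.003 -50
```

```text
time: 3.28
tool_pos: [0.4676, -0.0293, 0.2492]
tcp_rot: [-2.949, -1.081, -0.001]
wrist_force: [1.7, 0.8, -0.3]
width: 0.997
grip_force: 0.0
time: 3.95
tool_pos: [0.4647, -0.2732, 0.1837]
tcp_rot: [-2.949, -1.081, -0.001]
wrist_force: [0.6, -0.0, -0.0]
width: 0.994
grip_force: 0.0
time: 4.45
tool_pos: [0.4637, -0.3883, 0.1529]
tcp_rot: [-2.949, -1.076, 0.001]
wrist_force: [-0.4, 0.6, -0.9]
width: 0.995
grip_force: 0.0
270.287025716664 199.67966334539085
[ 0.46200471 -0.39039771] 0.026882001216265265
t4.5 pos [ 0.4639 -0.3877  0.1536] close-49.8 q1 -0.74 q6 0.13 F [-0.1 -0.4 -0.7] w0.997 g0
 turn [-0.002 -0.001  0.003]  shift cm [-0.29 -0.26 15.06]
```

View pics/w2.png

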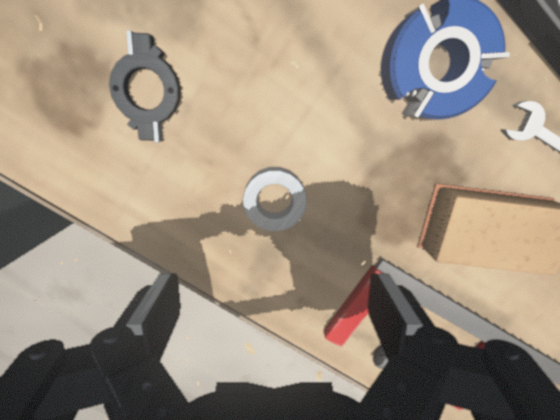

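The ring_20 is at (274,199) in the wrist view, with the red saw clear of the fingers. Going down.

```bash
python3 go.py 0.4620 -0.390 0.003 -50
python3 -m crank '[[[-0.2,0.1,2.5,0,0,0],[0,0,2.5,0,0,0],[0,0,2.5,0,0,0],[0,0,2.5,0,0,0],[0,0,2,0,0,0],[0,0,1,0,0,0],[0,0,0,0,0,0]]]' 7.2 40
python3 go.py 0.4620 -0.390 0.003 -50
```

```text
t4.5 pos [ 0.4639 -0.3877  0.1536] close-49.8 q1 -0.74 q6 0.13 F [-0.1 -0.4 -0.7] w0.997 g0
 turn [-0.002 -0.001  0.003]  shift cm [-0.3   0.06 15.06]
time: 5.08
tool_pos: [0.4616, -0.3881, 0.022]
tcp_rot: [-2.946, -1.078, 0.003]
wrist_force: [-0.0, 1.0, 0.2]
width: 0.847
grip_force: 0.0
t5.1 pos [ 0.4616 -0.3881  0.022 ] close-49.8 q1 -0.74 q6 0.13 F [-0.   1.   0.2] w0.847 g0
 turn [-0.005  0.     0.004]  shift cm [-0.09  0.18  1.9 ]
```

```bash
python3 -m crank '[[[-0.1,0.1,1,0,0,0],[0,0,0.7,0,0,0],[0,0,0,0,0,0]]]'
python3 -m crank '[[[0,0,0,0,0,0],[0,0,0,0,0,0],[0,0,0,0,0,0],[0,0,0,0,0,0],[0,0,0,0,0,0],[0,0,0,0,0,0]]]' 4 40
python3 go.py 0.4620 -0.390 0.003 -50
```

```text
time: 5.33
tool_pos: [0.4626, -0.3924, 0.007]
tcp_rot: [-2.951, -1.077, 0.0]
wrist_force: [-0.4, 0.1, 0.5]
width: 0.844
grip_force: 0.0
time: 5.83
tool_pos: [0.4632, -0.3934, 0.0084]
tcp_rot: [2.95, 1.076, 0.002]
wrist_force: [-0.5, 0.5, 5.6]
width: 0.629
grip_force: 42.8
t5.8 pos [ 0.4632 -0.3934  0.0084] close-49.9 q1 -0.75 q6 0.13 F [-0.5  0.5  5.6] w0.629 g43
 turn [ 0.002 -0.     0.002]  shift cm [ 0.13 -0.34  0.54]
```

```bash
python3 -m crank '[[[0,0,-1,0,0,0],[0,0,-2,0,0,0],[0,0,-3,0,0,0],[0,0,-3,0,0,0],[0,0,-3,0,0,0],[0,0,-3,0,0,0],[0,0,0,0,0,0],[0,0,0,0,0,0]]]'
python3 - <<'E'
from h import *
m=camera_model('wrist');im=read_camera('wrist');t=read_camera('side');T=read_camera('top')
s=read_state();print(s['tool_pos'])
ms=camera_model('side');u,v=map(int,proj(ms,s['tool_pos']));mt=camera_model('top');a,b=map(int,proj(mt,s['tool_pos']));print(u,v,a,b)
k=lambda im,u,v:cv2.resize(im[max(v-45,0):v+45,u-45:u+45],(270,270))
cv2.imwrite('pics/w3.png',np.hstack([cv2.resize(im,(360,270)),k(t,u,v)]))
E
python3 go.py 0.4733 0.2085 0.15 -50
```

```text
time: 6.5
tool_pos: [0.4636, -0.3938, 0.1601]
tcp_rot: [2.947, 1.075, 0.004]
wrist_force: [0.3, 1.3, -1.0]
width: 0.621
grip_force: 42.5
[ 0.46113037 -0.39148795  0.15525114]
358 111 423 249
t6.7 pos [ 0.4611 -0.3915  0.1553] close-49.9 q1 -0.75 q6 0.13 F [ 0.2  0.2 -1.8] w0.623 g43
 turn [-0.004  0.001  0.002]  shift cm [ 39.5  -45.18   0.53]
```

View pics/w3.png

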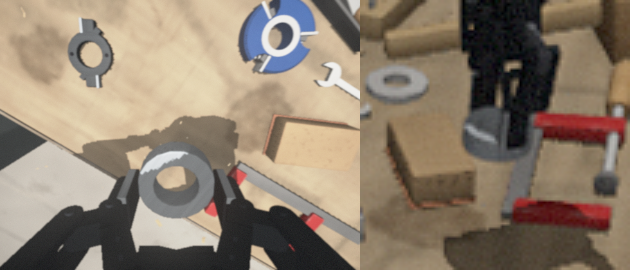

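Wrist and side views show the ring_20 held level between the pads. Carrying it to the stand.

```bash
python3 -m crank '[[[1.5,-1.8,0,0,0,0],[2,-2.3,0,0,0,0],[2,-2.3,0,0,0,0],[2,-2.3,0,0,0,0],[2,-2.3,0,0,0,0],[2,-2.3,0,0,0,0],[2,-2.3,0,0,0,0],[2,-2.3,0,0,0,0]]]'
python3 -m crank '[[[2,-2.3,0,0,0,0],[2,-2.3,0,0,0,0],[2,-2.3,0,0,0,0],[2,-2.3,0,0,0,0],[2,-2.3,0,0,0,0],[2,-2.3,0,0,0,0],[2,-2.3,0,0,0,0],[2,-2.3,0,0,0,0]]]'
python3 -m crank '[[[2,-2.3,0,0,0,0],[2,-2.3,0,0,0,0],[2,-2.3,0,0,0,0],[1.5,-1.5,0,0,0,0],[0,0,0,0,0,0],[0,0,0,0,0,0],[0,0,0,0,0,0]]]'
python3 go.py 0.4727 0.2080 0.130 -50
```

```text
time: 7.32
tool_pos: [0.4638, -0.1539, 0.1549]
tcp_rot: [-2.949, -1.075, 0.005]
wrist_force: [0.9, 0.9, -1.4]
width: 0.626
grip_force: 42.6
time: 7.98
tool_pos: [0.4676, 0.0891, 0.155]
tcp_rot: [-2.95, -1.077, 0.007]
wrist_force: [0.8, -0.1, -1.4]
width: 0.622
grip_force: 42.6
time: 8.57
tool_pos: [0.4716, 0.1997, 0.1555]
tcp_rot: [2.95, 1.078, -0.006]
wrist_force: [-0.7, 0.1, -0.8]
width: 0.623
grip_force: 42.6
t8.6 pos [0.4716 0.1997 0.1555] close-49.9 q1 0.35 q6 1.22 F [-0.7  0.1 -0.8] w0.623 g43
 turn [-0.001  0.004  0.002]  shift cm [ 0.62 -0.56  2.55]
```

```bash
python3 -m crank '[[[0.6,-0.6,1,0,0,0],[0,0,1.2,0,0,0],[0,0,0,0,0,0],[0,0,0,0,0,0],[0,0,0,0,0,0]]]'
python3 - <<'E'
from h import *
im=read_camera('wrist');t=read_camera('side');T=read_camera('top')
k=lambda im,u,v,r=45:cv2.resize(im[v-r:v+r,u-r:u+r],(260,260))
cv2.imwrite('pics/w4.png',np.hstack([k(im,275,270,110),k(t,245,315),k(T,125,240)]))
E
for i in 1 2 3; do python3 -m crank '[[[0,0,0,0,0,0]]]' | grep pos; done
python3 go.py 0.4727 0.2080 0.130 -50
```

```text
time: 8.98
tool_pos: [0.4733, 0.2083, 0.1347]
tcp_rot: [2.951, 1.076, -0.002]
wrist_force: [-0.6, -0.1, -0.2]
width: 0.619
grip_force: 42.6
tool_pos: [0.474, 0.2089, 0.1358]
tool_pos: [0.4739, 0.209, 0.1358]
tool_pos: [0.4738, 0.209, 0.1356]
t9.4 pos [0.4738 0.209  0.1356] close-49.9 q1 0.37 q6 1.24 F [ 0.8 -0.4 -0.4] w0.623 g43
 turn [ 0.    -0.001  0.002]  shift cm [-0.15  0.01  0.56]
```

View pics/w4.png

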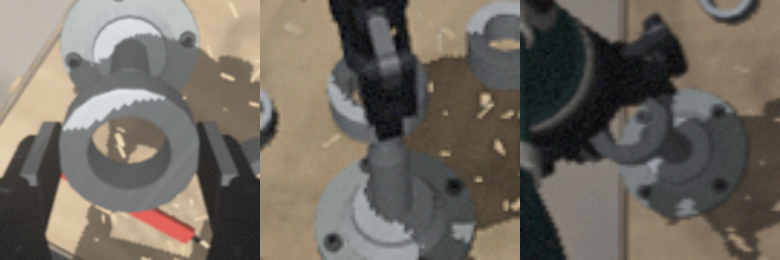

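```bash
python3 - <<'E'
from h import *
from scipy.spatial.transform import Rotation as Rn
s=read_state();m=camera_model('wrist');p=s['tool_pos'];z=p[2]+.013
R=Rn.from_rotvec(s['tcp_rot']).as_matrix()
print('axis px',proj(m,[p[0],p[1],z]))
im=read_camera('wrist')
# ring outer silhouette: sample edge by colour
b,g,r=[im[...,i].astype(int) for i in range(3)]
X,Y=R[:,0],R[:,1]
for a in (-.028,.028):print('x',a,proj(m,p+[0,0,.013]+a*X),'y',proj(m,p+[0,0,.013]+a*Y))
print('px col 274 b-r/g:',[(v,b[v,274]-r[v,274],g[v,274]) for v in range(225,345,3)])
E
```

```text
axis px [272.60770141 291.46976263]
x -0.028 [272.72970139 342.64945328] y [209.98821561 291.50741288]
x 0.028 [272.46999697 233.70196585] y [335.24183104 291.43210357]
px col 274 b-r/g: [(225, np.int64(1), np.int64(109)), (228, np.int64(3), np.int64(111)), (231, np.int64(4), np.int64(110)), (234, np.int64(4), np.int64(135)), (237, np.int64(6), np.int64(227)), (240, np.int64(7), np.int64(220)), (243, np.int64(5), np.int64(221)), (246, np.int64(8), np.int64(190)), (249, np.int64(5), np.int64(126)), (252, np.int64(6), np.int64(125)), (255, np.int64(5), np.int64(125)), (258, np.int64(-6), np.int64(118)), (261, np.int64(-24), np.int64(111)), (264, np.int64(-27), np.int64(108)), (267, np.int64(-26), np.int64(108)), (270, np.int64(-25), np.int64(106)), (273, np.int64(-24), np.int64(103)), (276, np.int64(-25), np.int64(100)), (279, np.int64(-25), np.int64(100)), (282, np.int64(-24), np.int64(104)), (285, np.int64(-24), np.int64(104)), (288, np.int64(-25), np.int64(102)), (291, np.int64(-28), np.int64(112)), (294, np.int64(-39), np.int64(141)), (297, np.int64(-42), np.int64(159)), (300, np.int64(0), np.int64(93)), (303, np.int64(0), np.int64(92)), (306, np.int64(1), np.int64(94)), (309, np.int64(1), np.int64(95)), (312, np.int64(-1), np.int64(94)), (315, np.int64(0), np.int64(91)), (318, np.int64(0), np.int64(96)), (321, np.int64(1), np.int64(117)), (324, np.int64(4), np.int64(123)), (327, np.int64(1), np.int64(119)), (330, np.int64(0), np.int64(117)), (333, np.int64(4), np.int64(119)), (336, np.int64(0), np.int64(117)), (339, np.int64(-33), np.int64(114)), (342, np.int64(-75), np.int64(164))]
```

The ring is about 1 mm ahead of the TCP along tool x. Lowering over the post with the matching correction.

```bash
python3 -m crank '[[[-0.15,0,1.5,0,0,0],[0,0,1.5,0,0,0],[0,0,1.5,0,0,0],[0,0,0,0,0,0],[0,0,0,0,0,0]]]'
python3 -m crank '[[[0,0,1.2,0,0,0],[0,0,1.2,0,0,0],[0,0,1.2,0,0,0],[0,0,1.2,0,0,0],[0,0,0,0,0,0],[0,0,0,0,0,0]]]'
python3 go.py 0.4727 0.2080 0.030 -50
```

```text
time: 9.85
tool_pos: [0.4716, 0.2077, 0.0896]
tcp_rot: [2.951, 1.077, -0.004]
wrist_force: [-1.1, -0.2, -0.6]
width: 0.625
grip_force: 42.6
time: 10.35
tool_pos: [0.4712, 0.2075, 0.0407]
tcp_rot: [2.951, 1.077, -0.005]
wrist_force: [0.8, -0.8, -1.1]
width: 0.62
grip_force: 42.6
t10.3 pos [0.4712 0.2075 0.0407] close-49.9 q1 0.37 q6 1.24 F [ 0.8 -0.8 -1.1] w0.620 g43
 turn [-0.001  0.003  0.002]  shift cm [0.15 0.06 1.07]
```

```bash
python3 -m crank '[[[0.1,0,0.3,0,0,0],[0,0,0.2,0,0,0],[0,0,0.2,0,0,0],[0,0,0,0,0,0],[0,0,0,0,0,0]]]'
python3 -m crank '[[[0,0,0.1,0,0,0],[0,0,0.1,0,0,0],[0,0,0,0,0,0],[0,0,0,0,0,0]]]'
python3 go.py 0.4727 0.2080 0.030 -50
```

```text
time: 10.77
tool_pos: [0.4733, 0.2087, 0.0354]
tcp_rot: [2.951, 1.077, 0.0]
wrist_force: [0.0, -0.4, -1.5]
width: 0.624
grip_force: 42.6
time: 11.1
tool_pos: [0.4732, 0.2086, 0.0333]
tcp_rot: [2.951, 1.077, -0.0]
wrist_force: [-0.7, -0.5, -1.3]
width: 0.626
grip_force: 42.6
t11.1 pos [0.4732 0.2086 0.0333] close-49.9 q1 0.37 q6 1.24 F [-0.7 -0.5 -1.3] w0.626 g43
 turn [0.    0.    0.002]  shift cm [-0.08  0.01  0.33]
```

```bash
python3 -m crank '[[[-0.05,0,0.15,0,0,0],[0,0,0.1,0,0,0],[0,0,0,0,0,0],[0,0,0,0,0,0]]]'
python3 -m crank '[[[0,0,0.1,0,0,0],[0,0,0,0,0,0],[0,0,0,0,0,0]]]'
python3 go.py 0.4727 0.2080 0.030 -50
```

```text
time: 11.43
tool_pos: [0.4733, 0.2085, 0.0324]
tcp_rot: [-2.951, -1.077, -0.001]
wrist_force: [-4.3, -0.8, 9.4]
width: 0.626
grip_force: 43.7
time: 11.68
tool_pos: [0.4734, 0.2085, 0.0323]
tcp_rot: [-2.951, -1.077, -0.001]
wrist_force: [-6.7, -2.3, 18.4]
width: 0.625
grip_force: 44.5
t11.7 pos [0.4734 0.2085 0.0323] close-49.9 q1 0.37 q6 1.24 F [-6.7 -2.3 18.4] w0.625 g44
 turn [ 0.    -0.     0.002]  shift cm [-0.08 -0.    0.23]
```

Contact on the shoulder. Releasing and lifting.

```bash
python3 -m crank '[[[0,0,-0.1,0,0,0],[0,0,0,0,0,0],[0,0,0,0,0,0],[0,0,0,0,0,0]]]' 7.6 40
python3 -m crank '[[[0,0,-1,0,0,0],[0,0,-2,0,0,0],[0,0,-3,0,0,0],[0,0,-3,0,0,0],[0,0,-3,0,0,0],[0,0,-3,0,0,0],[0,0,-1,0,0,0],[0,0,0,0,0,0]]]' 
python3 - <<'E'
from h import *
im=read_camera('wrist');t=read_camera('side')
k=lambda im,u,v,r=45:cv2.resize(im[v-r:v+r,u-r:u+r],(260,260))
cv2.imwrite('pics/w5.png',np.hstack([k(im,275,210,110),k(t,245,325)]))
E
python3 go.py .463 -.2475 .1 -50
```

```text
time: 12.02
tool_pos: [0.4727, 0.2082, 0.0306]
tcp_rot: [2.951, 1.077, -0.0]
wrist_force: [-0.4, -0.0, -0.8]
width: 0.892
grip_force: 0.0
time: 12.68
tool_pos: [0.4754, 0.2093, 0.1951]
tcp_rot: [-2.951, -1.077, -0.012]
wrist_force: [-0.5, 0.2, -0.2]
width: 0.885
grip_force: 0.0
t12.8 pos [0.4725 0.2082 0.1904] close-49.9 q1 0.37 q6 1.24 F [0.7 0.7 0.4] w0.890 g0
 turn [-0.     0.     0.002]  shift cm [-30.02  34.29   9.04]
```

View pics/w5.png

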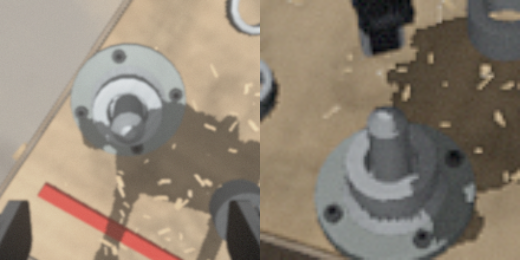

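Ring_20 sits flat and fully down on the shoulder, as the side view shows. Next is cutter B.

```bash
python3 -m crank '[[[-1.5,1.8,0,0,0,0],[-2,2.3,0,0,0,0],[-2,2.3,0,0,0,0],[-2,2.3,0,0,0,0],[-2,2.3,0,0,0,0],[-2,2.3,0,0,0,0],[-2,2.3,0,0,0,0],[-2,2.3,0,0,0,0]]]'
python3 -m crank '[[[-2,2.3,0.5,0,0,0],[-2,2.3,0.5,0,0,0],[-2,2.3,0.5,0,0,0],[-2,2.3,0.5,0,0,0],[-2,2.3,0.5,0,0,0],[-2,2.3,0.5,0,0,0],[-2,2.3,0.5,0,0,0],[-0.5,0.4,0.5,0,0,0]]]'
python3 -m crank '[[[0,0,0,0,0,0],[0,0,0,0,0,0],[0,0,0,0,0,0]]]'
cat > cut.py <<'E'
from h import *
import sys
def cutter(n,x,y,thr=110,r=46,mm=None):
    m=camera_model(n);im=read_camera(n);cv2.imwrite('pics/cut_%d.png'%(read_state()['time']*10),im)
    u,v=map(int,proj(m,[x,y,.012]));b,g,rr=[im[...,i].astype(int) for i in range(3)]
    k=(((b-rr)>-12)).astype(np.uint8)*255
    w=np.zeros_like(k);cv2.circle(w,(u,v),r,255,-1)
    cs,h=cv2.findContours(k&w,cv2.RETR_CCOMP,cv2.CHAIN_APPROX_NONE)
    i=max(range(len(cs)),key=lambda i:cv2.contourArea(cs[i]))
    W=lambda c:np.array([ray(m,a,b,.012)[:2] for a,b in c[:,0]])
    P=W(cs[i]);R=cv2.minAreaRect((P*1e4).astype(np.float32))
    mo=cv2.moments((P*1e4).astype(np.float32));c0=np.array([mo['m10'],mo['m01']])/mo['m00']/1e4
    ang=np.degrees(.5*np.arctan2(2*mo['mu11'],mo['mu20']-mo['mu02']))
    print('area c',c0,'long axis',ang,'rect',np.round(R[0],1),np.round(R[1],1),'px',u,v)
    for j in range(len(cs)):
        if h[0][j][3]==i and cv2.contourArea(cs[j])>50: print(' bore',*circ(W(cs[j])))
if __name__=='__main__': cutter(sys.argv[1],*map(float,sys.argv[2:4]),r=int(sys.argv[4]))
E
python3 cut.py wrist .463 -.2485 58; python3 go.py .463 -.2485 .005 -50
```

```text
time: 13.45
tool_pos: [0.4673, -0.0297, 0.1878]
tcp_rot: [-2.949, -1.076, 0.007]
wrist_force: [0.8, 0.5, 0.5]
width: 0.893
grip_force: 0.0
time: 14.12
tool_pos: [0.4633, -0.2511, 0.1478]
tcp_rot: [-2.951, -1.073, 0.005]
wrist_force: [0.6, -0.0, -0.7]
width: 0.889
grip_force: 0.0
time: 14.37
tool_pos: [0.4641, -0.2466, 0.1495]
tcp_rot: [-2.949, -1.077, 0.002]
wrist_force: [0.2, 0.9, -0.2]
width: 0.891
grip_force: 0.0
area c [ 0.46435664 -0.25060522] long axis 36.94509238991537 rect [ 4650.3 -2505.2] [754.1 532.9] px 274 197
 bore [ 0.46503787 -0.2499771 ] 0.016087310188961357
t14.4 pos [ 0.4645 -0.2466  0.1501] close-49.8 q1 -0.54 q6 0.33 F [ 0.5 -0.2 -0.4] w0.894 g0
 turn [-0.002  0.     0.003]  shift cm [-0.24  0.05 14.51]
```

```bash
python3 go.py .4647 -.2502 .004 -50
python3 -m crank '[[[-0.2,0.3,2.5,0,0,0],[0,0,2.5,0,0,0],[0,0,2.5,0,0,0],[0,0,2.5,0,0,0],[0,0,2,0,0,0],[0,0,1,0,0,0],[0,0,0,0,0,0],[0,0,0,0,0,0]]]' 7.2 40
python3 go.py .4647 -.2502 .004 -50
```

```text
t14.4 pos [ 0.4645 -0.2466  0.1501] close-49.8 q1 -0.54 q6 0.33 F [ 0.5 -0.2 -0.4] w0.894 g0
 turn [-0.002  0.     0.003]  shift cm [-0.22  0.28 14.61]
time: 15.08
tool_pos: [0.4655, -0.2509, 0.021]
tcp_rot: [-2.95, -1.078, 0.0]
wrist_force: [-0.7, -0.6, 0.5]
width: 0.845
grip_force: 0.0
t15.1 pos [ 0.4655 -0.2509  0.021 ] close-49.8 q1 -0.54 q6 0.33 F [-0.7 -0.6  0.5] w0.845 g0
 turn [-0.     0.     0.003]  shift cm [-0.02 -0.11  1.7 ]
```

```bash
python3 -m crank '[[[0,-0.1,0.7,0,0,0],[0,0,0.7,0,0,0],[0,0,0.2,0,0,0],[0,0,0,0,0,0],[0,0,0,0,0,0]]]'
python3 -m crank '[[[0,0,0,0,0,0],[0,0,0,0,0,0],[0,0,0,0,0,0],[0,0,0,0,0,0],[0,0,0,0,0,0],[0,0,0,0,0,0]]]' 4 40
python3 go.py .4647 -.2502 .004 -50
```

```text
time: 15.5
tool_pos: [0.4647, -0.251, 0.0049]
tcp_rot: [2.951, 1.077, 0.0]
wrist_force: [0.5, -0.6, 0.2]
width: 0.843
grip_force: 0.0
time: 16.0
tool_pos: [0.4648, -0.2511, 0.006]
tcp_rot: [2.951, 1.077, 0.0]
wrist_force: [-3.5, 2.0, 7.4]
width: 0.62
grip_force: 40.4
t16.0 pos [ 0.4648 -0.2511  0.006 ] close-49.9 q1 -0.54 q6 0.33 F [-3.5  2.   7.4] w0.620 g40
 turn [ 0.    -0.     0.002]  shift cm [ 0.04 -0.08  0.2 ]
```

```bash
python3 -m crank '[[[0,0,-1,0,0,0],[0,0,-2,0,0,0],[0,0,-3,0,0,0],[0,0,-3,0,0,0],[0,0,-3,0,0,0],[0,0,-3,0,0,0],[0,0,0,0,0,0],[0,0,0,0,0,0]]]'
python3 -m crank '[[[1.5,-1.8,0,0,0,0],[2,-2.3,0,0,0,0],[2,-2.3,0,0,0,0],[2,-2.3,0,0,0,0],[2,-2.3,0,0,0,0],[2,-2.3,0,0,0,0],[2,-2.3,0,0,0,0],[2,-2.3,0,0,0,0]]]'
python3 -m crank '[[[2,-2.3,0,0,0,0],[2,-2.3,0,0,0,0],[2,-2.3,0,0,0,0],[2,-2.3,0,0,0,0],[2,-2.3,0,0,0,0],[2,-2.3,0,0,0,0],[1.5,-1.5,0,0,0,0],[0,0,0,0,0,0]]]'
python3 -m crank '[[[0,0,0,0,0,0],[0,0,0,0,0,0],[0,0,0,0,0,0]]]'
python3 go.py 0.4733 0.2085 0.12 -50
```

```text
time: 16.67
tool_pos: [0.4664, -0.252, 0.1578]
tcp_rot: [2.947, 1.075, 0.006]
wrist_force: [0.1, 0.4, -2.8]
width: 0.612
grip_force: 42.3
time: 17.33
tool_pos: [0.466, -0.0126, 0.1528]
tcp_rot: [-2.95, -1.076, 0.005]
wrist_force: [0.2, -0.4, -1.2]
width: 0.613
grip_force: 42.3
time: 18.0
tool_pos: [0.4714, 0.193, 0.153]
tcp_rot: [-2.948, -1.081, 0.004]
wrist_force: [0.9, 0.1, -1.7]
width: 0.61
grip_force: 42.4
time: 18.25
tool_pos: [0.4719, 0.1887, 0.1537]
tcp_rot: [2.951, 1.076, -0.004]
wrist_force: [0.1, -0.6, -2.0]
width: 0.616
grip_force: 42.4
t18.2 pos [0.4719 0.1887 0.1537] close-49.9 q1 0.33 q6 1.20 F [ 0.1 -0.6 -2. ] w0.616 g42
 turn [-0.     0.002  0.001]  shift cm [ 1.38 -1.42  3.37]
```

```bash
python3 -m crank '[[[0.7,-0.7,0,0,0,0],[0.7,-0.7,1,0,0,0],[0,0,1,0,0,0],[0,0,0,0,0,0],[0,0,0,0,0,0],[0,0,0,0,0,0]]]'
python3 go.py 0.4733 0.2085 0.12 -50
python3 - <<'E'
from h import *
s=read_state();m=camera_model('wrist');p=s['tool_pos'];im=read_camera('wrist')
cv2.imwrite('pics/w6.png',im)
zt=p[2]-.006+.012
b,g,r=[im[...,i].astype(int) for i in range(3)]
print('axis',proj(m,[p[0],p[1],zt]))
dk=(((b-r)>-12)).astype(np.uint8)*255
u=274;print([(v,int(b[v,u]-r[v,u]),int(g[v,u])) for v in range(225,350,3)])
E
```

```text
time: 18.75
tool_pos: [0.4739, 0.2093, 0.1342]
tcp_rot: [2.951, 1.077, -0.002]
wrist_force: [0.5, 0.4, -0.9]
width: 0.613
grip_force: 42.4
t18.8 pos [0.4739 0.2093 0.1342] close-49.9 q1 0.37 q6 1.24 F [ 0.5  0.4 -0.9] w0.613 g42
 turn [-0.     0.001  0.002]  shift cm [-0.1   0.02  1.42]
axis [272.66716778 283.18650266]
[(225, 2, 114), (228, 2, 113), (231, 2, 114), (234, 2, 118), (237, 3, 115), (240, 2, 112), (243, 2, 105), (246, 0, 75), (249, -2, 73), (252, 0, 77), (255, -11, 108), (258, -27, 108), (261, -29, 108), (264, -28, 109), (267, -30, 112), (270, -30, 110), (273, -28, 103), (276, -28, 104), (279, -28, 104), (282, -29, 106), (285, -30, 104), (288, -29, 105), (291, -28, 108), (294, -42, 144), (297, -54, 177), (300, -47, 162), (303, -8, 51), (306, -6, 57), (309, -6, 62), (312, -5, 65), (315, -6, 74), (318, -6, 74), (321, -6, 70), (324, -5, 72), (327, -4, 72), (330, -4, 71), (333, -6, 72), (336, -5, 74), (339, -6, 69), (342, -6, 68), (345, -6, 69), (348, -5, 66)]
```

The cutter is centred on the TCP. Lowering to a TCP z of about 0.050.

```bash
python3 -m crank '[[[-0.1,0,1.2,0,0,0],[0,0,1.2,0,0,0],[0,0,1.2,0,0,0],[0,0,1.2,0,0,0],[0,0,1.2,0,0,0],[0,0,1,0,0,0],[0,0,0,0,0,0],[0,0,0,0,0,0]]]'
python3 -m crank '[[[0,0,0.3,0,0,0],[0,0,0.3,0,0,0],[0,0,0.2,0,0,0],[0,0,0,0,0,0],[0,0,0,0,0,0]]]'
python3 go.py 0.4733 0.2085 0.05 -50
```

```text
time: 19.47
tool_pos: [0.4727, 0.2086, 0.0635]
tcp_rot: [2.951, 1.077, -0.004]
wrist_force: [0.3, -0.1, -2.6]
width: 0.612
grip_force: 42.4
time: 19.88
tool_pos: [0.4737, 0.209, 0.057]
tcp_rot: [2.951, 1.077, 0.0]
wrist_force: [0.3, -0.3, -0.8]
width: 0.611
grip_force: 42.4
t19.9 pos [0.4737 0.209  0.057 ] close-49.9 q1 0.37 q6 1.24 F [ 0.3 -0.3 -0.8] w0.611 g42
 turn [ 0.    -0.     0.002]  shift cm [-0.06  0.01  0.7 ]
```

```bash
python3 -m crank '[[[0,0,0.2,0,0,0],[0,0,0.2,0,0,0],[0,0,0,0,0,0],[0,0,0,0,0,0]]]'
python3 -m crank '[[[0,0,0.15,0,0,0],[0,0,0.1,0,0,0],[0,0,0,0,0,0],[0,0,0,0,0,0]]]'
python3 -m crank '[[[0,0,0.1,0,0,0],[0,0,0,0,0,0],[0,0,0,0,0,0]]]'
```

```text
time: 20.22
tool_pos: [0.4734, 0.2089, 0.0526]
tcp_rot: [2.951, 1.077, -0.001]
wrist_force: [-0.4, 0.3, -1.4]
width: 0.612
grip_force: 42.4
time: 20.55
tool_pos: [0.4736, 0.2089, 0.0502]
tcp_rot: [-2.951, -1.077, 0.0]
wrist_force: [-0.5, 0.5, -1.4]
width: 0.617
grip_force: 42.4
time: 20.8
tool_pos: [0.4737, 0.2089, 0.0501]
tcp_rot: [2.951, 1.077, -0.0]
wrist_force: [-3.1, -1.5, 5.2]
width: 0.613
grip_force: 43.6
```

```bash
python3 -m crank '[[[0,0,-0.05,0,0,0],[0,0,0,0,0,0],[0,0,0,0,0,0],[0,0,0,0,0,0]]]' 7.6 40
python3 -m crank '[[[0,0,-1,0,0,0],[0,0,-2,0,0,0],[0,0,-3,0,0,0],[0,0,-3,0,0,0],[0,0,-3,0,0,0],[0,0,-2,0,0,0],[0,0,0,0,0,0],[0,0,0,0,0,0]]]' 
python3 - <<'E'
from h import *
im=read_camera('wrist');t=read_camera('side')
k=lambda im,u,v,r=45:cv2.resize(im[v-r:v+r,u-r:u+r],(260,260))
cv2.imwrite('pics/w7.png',np.hstack([k(im,275,210,110),k(t,245,325)]))
E
python3 go.py .6095 -.2655 .15 -50
```

```text
time: 21.13
tool_pos: [0.4737, 0.209, 0.0497]
tcp_rot: [-2.951, -1.077, -0.0]
wrist_force: [-0.5, -0.7, -1.0]
width: 0.887
grip_force: 0.0
time: 21.8
tool_pos: [0.4749, 0.2094, 0.1922]
tcp_rot: [-2.951, -1.077, -0.007]
wrist_force: [-0.3, 0.5, -1.1]
width: 0.89
grip_force: 0.0
t21.9 pos [0.4728 0.2086 0.189 ] close-49.9 q1 0.37 q6 1.24 F [ 0.6  0.6 -1. ] w0.895 g0
 turn [-0.     0.001  0.002]  shift cm [-20.01  45.11   3.9 ]
```

View pics/w7.png

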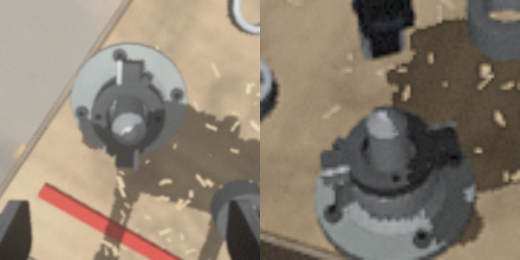

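Cutter B is flat on ring_20, with its wings along tool x (up and down in the wrist view). Next is ring_12.

```bash
python3 -m crank '[[[-1,2.2,0,0,0,0],[-1.2,2.8,0,0,0,0],[-1.2,2.8,0,0,0,0],[-1.3,2.8,0,0,0,0],[-1.2,2.8,0,0,0,0],[-1.2,2.8,0,0,0,0],[-1.3,2.8,0,0,0,0],[-1.2,2.8,0,0,0,0]]]'
python3 -m crank '[[[-1.3,2.8,0,0,0,0],[-1.2,2.8,0.5,0,0,0],[-1.3,2.8,0.5,0,0,0],[-1.3,2.8,0.5,0,0,0],[-1.3,2.8,0.5,0,0,0],[-1.3,2.8,0.5,0,0,0],[-1.3,2.8,0.5,0,0,0],[-0.9,1.9,0.5,0,0,0]]]'
python3 -m crank '[[[0,0,0.3,0,0,0],[0,0,0,0,0,0],[0,0,0,0,0,0],[0,0,0,0,0,0]]]'
python3 cut.py wrist .6095 -.2655 40;python3 go.py .6095 -.2655 .005 -50
```

```text
time: 22.57
tool_pos: [0.5392, -0.0211, 0.1874]
tcp_rot: [-2.95, -1.076, 0.006]
wrist_force: [0.7, 0.4, -0.6]
width: 0.888
grip_force: 0.0
time: 23.23
tool_pos: [0.6023, -0.25, 0.1518]
tcp_rot: [-2.95, -1.075, 0.005]
wrist_force: [0.3, -0.8, 1.5]
width: 0.892
grip_force: 0.0
time: 23.57
tool_pos: [0.6025, -0.2466, 0.1508]
tcp_rot: [-2.949, -1.077, 0.002]
wrist_force: [-0.7, -0.3, -0.4]
width: 0.893
grip_force: 0.0
area c [ 0.60967069 -0.26577638] long axis 44.729983591923656 rect [ 6098.9 -2658.6] [547.8 542.3] px 294 202
 bore [ 0.61028434 -0.26485513] 0.015345380398866855
t23.6 pos [ 0.6029 -0.2466  0.1514] close-49.8 q1 -0.43 q6 0.44 F [ 0.7 -0.7  0.1] w0.888 g0
 turn [-0.001  0.     0.003]  shift cm [-0.71  1.87 14.64]
```

Ring_12 is at (0.6098, -0.2656).

```bash
python3 -m crank '[[[-0.7,1.9,2.3,0,0,0],[0,0,2.5,0,0,0],[0,0,2.5,0,0,0],[0,0,2.5,0,0,0],[0,0,2,0,0,0],[0,0,1,0,0,0],[0,0,0,0,0,0],[0,0,0,0,0,0]]]' 7.2 40
python3 go.py .6098 -.2656 .006 -50
```

```text
time: 24.28
tool_pos: [0.6103, -0.2663, 0.024]
tcp_rot: [-2.951, -1.078, 0.0]
wrist_force: [1.1, -0.8, 0.4]
width: 0.843
grip_force: 0.0
t24.3 pos [ 0.6103 -0.2663  0.024 ] close-49.9 q1 -0.45 q6 0.42 F [ 1.1 -0.8  0.4] w0.843 g0
 turn [-0.     0.     0.003]  shift cm [ 0.01 -0.08  1.8 ]
```

```bash
python3 -m crank '[[[0,-0.1,0.8,0,0,0],[0,0,0.7,0,0,0],[0,0,0.3,0,0,0],[0,0,0,0,0,0],[0,0,0,0,0,0]]]'
python3 -m crank '[[[0,0,0,0,0,0],[0,0,0,0,0,0],[0,0,0,0,0,0],[0,0,0,0,0,0],[0,0,0,0,0,0],[0,0,0,0,0,0]]]' 4 40
python3 -m crank '[[[0,0,-1,0,0,0],[0,0,-2,0,0,0],[0,0,-3,0,0,0],[0,0,-3,0,0,0],[0,0,-3,0,0,0],[0,0,-3,0,0,0],[0,0,0,0,0,0],[0,0,0,0,0,0]]]'
python3 go.py .4733 .2085 .13 -50
```

```text
time: 24.7
tool_pos: [0.6095, -0.2662, 0.0058]
tcp_rot: [-2.951, -1.077, 0.0]
wrist_force: [-0.4, -0.2, 0.0]
width: 0.844
grip_force: 0.0
time: 25.2
tool_pos: [0.6099, -0.2664, 0.0072]
tcp_rot: [2.951, 1.077, 0.001]
wrist_force: [-2.0, 1.1, 5.1]
width: 0.608
grip_force: 40.7
time: 25.87
tool_pos: [0.6116, -0.2672, 0.1599]
tcp_rot: [2.946, 1.075, 0.008]
wrist_force: [0.0, 0.1, -1.4]
width: 0.604
grip_force: 41.9
t25.9 pos [ 0.6116 -0.2672  0.1599] close-49.9 q1 -0.45 q6 0.42 F [ 0.   0.1 -1.4] w0.604 g42
 turn [ 0.006 -0.003  0.002]  shift cm [ 19.98 -45.33   2.99]
```

```bash
python3 -m crank '[[[1,-2.2,0,0,0,0],[1.2,-2.8,0,0,0,0],[1.2,-2.8,0,0,0,0],[1.3,-2.8,0,0,0,0],[1.2,-2.8,0,0,0,0],[1.2,-2.8,0,0,0,0],[1.3,-2.8,0,0,0,0],[1.2,-2.8,0,0,0,0]]]'
python3 -m crank '[[[1.3,-2.8,0,0,0,0],[1.2,-2.8,0,0,0,0],[1.3,-2.8,0,0,0,0],[1.3,-2.8,0,0,0,0],[1.3,-2.8,0,0,0,0],[1.3,-2.8,0,0,0,0],[1.3,-2.8,0,0,0,0],[0.9,-1.9,0,0,0,0]]]'
python3 -m crank '[[[0,0,0,0,0,0],[0,0,0,0,0,0],[0,0,0,0,0,0],[0,0,0,0,0,0]]]'
python3 go.py .4733 .2087 .13 -50
```

```text
time: 26.53
tool_pos: [0.5406, -0.0361, 0.154]
tcp_rot: [-2.95, -1.076, 0.004]
wrist_force: [-0.7, 0.6, -1.3]
width: 0.606
grip_force: 41.9
time: 27.2
tool_pos: [0.4776, 0.1925, 0.1541]
tcp_rot: [-2.95, -1.078, 0.005]
wrist_force: [0.7, -0.3, -0.5]
width: 0.603
grip_force: 41.9
time: 27.53
tool_pos: [0.4796, 0.1896, 0.155]
tcp_rot: [2.951, 1.075, -0.002]
wrist_force: [-0.9, -0.7, -0.6]
width: 0.602
grip_force: 42.0
t27.5 pos [0.4796 0.1896 0.155 ] close-50.0 q1 0.33 q6 1.20 F [-0.9 -0.7 -0.6] w0.602 g42
 turn [-0.     0.001  0.001]  shift cm [ 0.74 -1.87  2.5 ]
```

```bash
python3 -m crank '[[[0.4,-1,0,0,0,0],[0.3,-0.9,1,0,0,0],[0,0,1,0,0,0],[0,0,0,0,0,0],[0,0,0,0,0,0],[0,0,0,0,0,0]]]'
python3 go.py .4733 .2087 .07 -50
```

```text
time: 28.03
tool_pos: [0.4727, 0.2095, 0.1353]
tcp_rot: [2.951, 1.077, -0.002]
wrist_force: [0.1, -0.3, -0.2]
width: 0.606
grip_force: 42.0
t28.0 pos [0.4727 0.2095 0.1353] close-49.9 q1 0.37 q6 1.24 F [ 0.1 -0.3 -0.2] w0.606 g42
 turn [-0.     0.001  0.002]  shift cm [-0.    0.1   6.53]
```

```bash
python3 -m crank '[[[0,0.1,1.2,0,0,0],[0,0,1.2,0,0,0],[0,0,1.2,0,0,0],[0,0,1.2,0,0,0],[0,0,1,0,0,0],[0,0,0.7,0,0,0],[0,0,0,0,0,0],[0,0,0,0,0,0]]]'
python3 -m crank '[[[0,0,0.2,0,0,0],[0,0,0.1,0,0,0],[0,0,0,0,0,0],[0,0,0,0,0,0],[0,0,0,0,0,0]]]'
python3 -m crank '[[[0,0,0.1,0,0,0],[0,0,0.1,0,0,0],[0,0,0,0,0,0],[0,0,0,0,0,0]]]'
```

```text
time: 28.7
tool_pos: [0.4731, 0.2087, 0.07]
tcp_rot: [2.951, 1.077, -0.003]
wrist_force: [0.6, 0.2, -1.1]
width: 0.604
grip_force: 42.0
time: 29.12
tool_pos: [0.4739, 0.2091, 0.0682]
tcp_rot: [-2.951, -1.077, -0.001]
wrist_force: [-0.1, 0.6, 0.4]
width: 0.603
grip_force: 42.0
time: 29.45
tool_pos: [0.4735, 0.2089, 0.0657]
tcp_rot: [2.951, 1.077, -0.0]
wrist_force: [-0.4, -0.3, -0.2]
width: 0.608
grip_force: 42.0
```

```bash
python3 -m crank '[[[0,0,0.15,0,0,0],[0,0,0.1,0,0,0],[0,0,0,0,0,0],[0,0,0,0,0,0]]]'
python3 -m crank '[[[0,0,0.1,0,0,0],[0,0,0,0,0,0],[0,0,0,0,0,0]]]'
```

```text
time: 29.78
tool_pos: [0.4736, 0.2089, 0.0633]
tcp_rot: [2.951, 1.077, -0.0]
wrist_force: [0.1, 0.5, -0.4]
width: 0.61
grip_force: 42.2
time: 30.03
tool_pos: [0.4737, 0.209, 0.0632]
tcp_rot: [2.951, 1.077, 0.0]
wrist_force: [-2.2, -0.6, 6.1]
width: 0.605
grip_force: 44.1
```

```bash
python3 -m crank '[[[0,0,-0.05,0,0,0],[0,0,0,0,0,0],[0,0,0,0,0,0],[0,0,0,0,0,0]]]' 7.6 40
python3 -m crank '[[[0,0,-1,0,0,0],[0,0,-2,0,0,0],[0,0,-3,0,0,0],[0,0,-3,0,0,0],[0,0,-3,0,0,0],[0,0,0,0,0,0],[0,0,0,0,0,0]]]' 
python3 - <<'E'
from h import *
im=read_camera('wrist');t=read_camera('side')
k=lambda im,u,v,r=45:cv2.resize(im[v-r:v+r,u-r:u+r],(260,260))
cv2.imwrite('pics/w8.png',np.hstack([k(im,275,210,110),k(t,245,325)]))
E
python3 go.py .600 .032 .15 -38
```

```text
time: 30.37
tool_pos: [0.4736, 0.2089, 0.0626]
tcp_rot: [2.951, 1.077, -0.0]
wrist_force: [0.0, -0.1, -0.6]
width: 0.887
grip_force: 0.0
time: 30.95
tool_pos: [0.4756, 0.2097, 0.1862]
tcp_rot: [-2.951, -1.077, -0.01]
wrist_force: [-0.1, -0.2, -1.2]
width: 0.885
grip_force: 0.0
t31.1 pos [0.4731 0.2088 0.1825] close-49.9 q1 0.37 q6 1.24 F [-0.1 -0.7 -0.3] w0.889 g0
 turn [-0.     0.001 -0.208]  shift cm [-6.12 20.88  3.25]
```

View pics/w8.png

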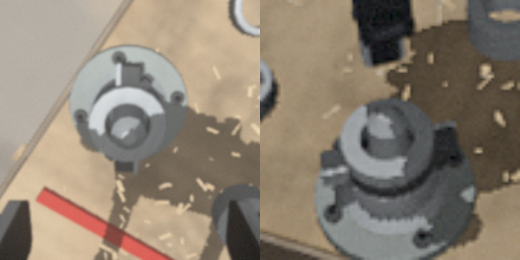

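Ring_12 is down flat on the cutter. Next is cutter A.

```bash
python3 -m crank '[[[0,0,0,0,0,-0.104],[0,0,0,0,0,-0.104],[-0.7,2,0,0,0,0],[-0.8,2.8,0,0,0,0],[-0.8,2.8,0,0,0,0],[-0.8,2.8,0,0,0,0],[-0.8,2.8,0.5,0,0,0],[-0.8,2.8,0.5,0,0,0]]]'
python3 -m crank '[[[-0.8,2.8,1,0,0,0],[-0.6,2,1,0,0,0],[0,0,0,0,0,0],[0,0,0,0,0,0],[0,0,0,0,0,0]]]'
python3 cut.py wrist .600 .032 58;python3 go.py .600 .032 .006 -38
```

```text
time: 31.72
tool_pos: [0.5702, 0.0722, 0.1707]
tcp_rot: [-2.822, -1.377, 0.005]
wrist_force: [0.5, 0.8, -0.8]
width: 0.888
grip_force: 0.0
time: 32.13
tool_pos: [0.5986, 0.0332, 0.1512]
tcp_rot: [-2.822, -1.376, 0.005]
wrist_force: [0.0, -0.9, -0.3]
width: 0.887
grip_force: 0.0
area c [0.60205341 0.03060303] long axis 52.23379705561892 rect [6021.   307.6] [762.5 528. ] px 275 194
 bore [0.60284437 0.03170824] 0.016253231222103363
t32.2 pos [0.5989 0.0335 0.1519] close-38.0 q1 0.01 q6 0.68 F [-0.2  0.1  0.2] w0.890 g0
 turn [-0.002  0.001  0.001]  shift cm [-0.05  0.18 14.59]
```

```bash
python3 -m crank '[[[0,0.4,2.3,0,0,0],[0,0,2.5,0,0,0],[0,0,2.5,0,0,0],[0,0,2.5,0,0,0],[0,0,2,0,0,0],[0,0,1,0,0,0],[0,0,0,0,0,0],[0,0,0,0,0,0]]]' 7.2 40
python3 go.py .6023 .031 .006 -38
```

```text
time: 32.85
tool_pos: [0.6029, 0.0311, 0.0251]
tcp_rot: [-2.823, -1.379, 0.0]
wrist_force: [0.0, 0.2, 0.8]
width: 0.848
grip_force: 0.0
t32.9 pos [0.6029 0.0311 0.0251] close-37.9 q1 0.01 q6 0.67 F [0.  0.2 0.8] w0.848 g0
 turn [-0.     0.     0.001]  shift cm [-0.05 -0.04  1.91]
```

```bash
python3 -m crank '[[[0,0,0.8,0,0,0],[0,0,0.8,0,0,0],[0,0,0.3,0,0,0],[0,0,0,0,0,0],[0,0,0,0,0,0]]]'
python3 -m crank '[[[0,0,0,0,0,0],[0,0,0,0,0,0],[0,0,0,0,0,0],[0,0,0,0,0,0],[0,0,0,0,0,0],[0,0,0,0,0,0]]]' 4 40
python3 -m crank '[[[0,0,-1,0,0,0],[0,0,-2,0,0,0],[0,0,-3,0,0,0],[0,0,-3,0,0,0],[0,0,-3,0,0,0],[0,0,-4,0,0,0],[0,0,0,0,0,0],[0,0,0,0,0,0]]]'
python3 -m crank '[[[0,0,0,0,0,-0.1],[0,0,0,0,0,-0.115],[0,0,0,0,0,-0.115],[0,0,0,0,0,-0.115],[0,0,0,0,0,-0.115],[0,0,0,0,0,-0.115]]]'
python3 -m crank '[[[0,0,0,0,0,-0.115],[0,0,0,0,0,-0.115],[0,0,0,0,0,-0.115],[0,0,0,0,0,-0.115],[0,0,0,0,0,-0.115],[0,0,0,0,0,-0.1],[0,0,0,0,0,0],[0,0,0,0,0,0]]]'
python3 go.py .4733 .2087 .14 40
```

```text
time: 33.27
tool_pos: [0.6031, 0.0303, 0.0057]
tcp_rot: [-2.824, -1.377, 0.0]
wrist_force: [0.4, -0.4, 0.1]
width: 0.841
grip_force: 0.0
time: 33.77
tool_pos: [0.6034, 0.0304, 0.0071]
tcp_rot: [2.824, 1.377, 0.0]
wrist_force: [-2.3, -1.0, 6.8]
width: 0.608
grip_force: 40.5
time: 34.43
tool_pos: [0.606, 0.0304, 0.1704]
tcp_rot: [2.82, 1.376, 0.012]
wrist_force: [0.2, 0.8, -1.4]
width: 0.605
grip_force: 42.0
time: 34.93
tool_pos: [0.6016, 0.0303, 0.1636]
tcp_rot: [-2.2, -2.239, 0.004]
wrist_force: [-0.1, 0.0, -1.6]
width: 0.603
grip_force: 42.0
time: 35.6
tool_pos: [0.602, 0.0303, 0.1641]
tcp_rot: [-1.346, -2.836, 0.002]
wrist_force: [0.8, 0.0, -0.6]
width: 0.602
grip_force: 42.0
t35.6 pos [0.602  0.0303 0.1641] close39.2 q1 0.01 q6 -0.68 F [ 0.8  0.  -0.6] w0.602 g42
 turn [-0.002 -0.002 -0.014]  shift cm [21.94  1.61  2.41]
```

```bash
python3 -m crank '[[[2,0.2,0,0,0,0],[2.7,0.2,0,0,0,0],[2.9,0.2,0,0,0,0],[2.9,0.2,0,0,0,0],[2.9,0.2,0,0,0,0],[2.9,0.2,0,0,0,0],[2.7,0.2,0.5,0,0,0],[2,0.2,0.5,0,0,0]]]'
python3 -m crank '[[[0.9,0,1,0,0,0],[0,0,0,0,0,0],[0,0,0,0,0,0],[0,0,0,0,0,0],[0,0,0,0,0,0]]]'
python3 go.py .4733 .2087 .081 40
python3 - <<'E'
from h import *
s=read_state();m=camera_model('wrist');p=s['tool_pos'];im=read_camera('wrist')
cv2.imwrite('pics/w9.png',im)
b,g,r=[im[...,i].astype(int) for i in range(3)]
print('axis',proj(m,[p[0],p[1],p[2]+.005]))
u=274;print([(v,int(b[v,u]-r[v,u]),int(g[v,u])) for v in range(235,330,3)])
E
```

```text
time: 36.27
tool_pos: [0.4807, 0.2043, 0.1554]
tcp_rot: [-1.346, -2.838, -0.0]
wrist_force: [1.1, -0.5, -1.6]
width: 0.598
grip_force: 42.0
time: 36.68
tool_pos: [0.4776, 0.209, 0.1461]
tcp_rot: [1.346, 2.838, 0.0]
wrist_force: [0.0, 0.4, -1.1]
width: 0.603
grip_force: 42.1
t36.7 pos [0.4776 0.209  0.1461] close39.3 q1 0.37 q6 -0.32 F [ 0.   0.4 -1.1] w0.603 g42
 turn [ 0.     0.001 -0.013]  shift cm [ 0.25 -0.35  6.51]
axis [273.46498861 280.54142368]
[(235, 3, 124), (238, 1, 117), (241, 0, 100), (244, -4, 75), (247, -3, 77), (250, -10, 83), (253, -56, 187), (256, -55, 188), (259, -51, 177), (262, -50, 170), (265, -49, 172), (268, -50, 175), (271, -52, 179), (274, -53, 187), (277, -52, 184), (280, -53, 186), (283, -53, 184), (286, -51, 186), (289, -53, 190), (292, -52, 185), (295, -52, 184), (298, -52, 202), (301, -12, 74), (304, -10, 67), (307, -11, 67), (310, -7, 71), (313, -7, 77), (316, -6, 81), (319, -7, 80), (322, -5, 73), (325, -7, 76), (328, -7, 74)]
```

```bash
python3 -m crank '[[[0.2,-0.35,1,0,0,0],[0,0,1.2,0,0,0],[0,0,1.2,0,0,0],[0,0,1.2,0,0,0],[0,0,1,0,0,0],[0,0,0.7,0,0,0],[0,0,0,0,0,0],[0,0,0,0,0,0]]]'
python3 -m crank '[[[0,0,0,0,0,0],[0,0,0,0,0,0]]]'
python3 go.py .4733 .2087 .076 40
```

```text
time: 37.4
tool_pos: [0.4722, 0.209, 0.0819]
tcp_rot: [-1.343, -2.839, 0.002]
wrist_force: [-0.3, -0.3, -0.1]
width: 0.605
grip_force: 42.1
time: 37.57
tool_pos: [0.4734, 0.2095, 0.0835]
tcp_rot: [1.343, 2.839, 0.002]
wrist_force: [-1.0, -0.4, -0.7]
width: 0.603
grip_force: 42.1
t37.6 pos [0.4734 0.2095 0.0835] close39.4 q1 0.37 q6 -0.32 F [-1.  -0.4 -0.7] w0.603 g42
 turn [ 0.001  0.001 -0.011]  shift cm [-0.06 -0.06  0.75]
```

```bash
python3 -m crank '[[[-0.05,0,0.3,0,0,0],[0,0,0.2,0,0,0],[0,0,0,0,0,0],[0,0,0,0,0,0]]]'
python3 -m crank '[[[0,0,0.2,0,0,0],[0,0,0.1,0,0,0],[0,0,0,0,0,0],[0,0,0,0,0,0]]]'
python3 -m crank '[[[0,0,0.1,0,0,0],[0,0,0,0,0,0],[0,0,0,0,0,0]]]'
```

```text
time: 37.9
tool_pos: [0.4729, 0.2087, 0.0777]
tcp_rot: [-1.344, -2.84, 0.0]
wrist_force: [-0.1, -0.4, -1.4]
width: 0.608
grip_force: 42.1
time: 38.23
tool_pos: [0.4732, 0.2089, 0.0752]
tcp_rot: [1.343, 2.84, 0.0]
wrist_force: [-1.3, -0.7, 3.5]
width: 0.6
grip_force: 43.5
time: 38.48
tool_pos: [0.4733, 0.2089, 0.0751]
tcp_rot: [1.343, 2.84, 0.0]
wrist_force: [-4.2, -1.3, 9.7]
width: 0.603
grip_force: 45.4
```

Seated at 0.075. Releasing and moving on to the collar.

```bash
python3 -m crank '[[[0,0,-0.05,0,0,0],[0,0,0,0,0,0],[0,0,0,0,0,0],[0,0,0,0,0,0]]]' 7.6 40
python3 -m crank '[[[0,0,-1,0,0,0],[0,0,-2,0,0,0],[0,0,-3,0,0,0],[0,0,-3,0,0,0],[0,0,-2,0,0,0],[0,0,0,0,0,0],[0,0,0,0,0,0]]]' 
python3 - <<'E'
from h import *
im=read_camera('wrist');t=read_camera('side')
k=lambda im,u,v,r=45:cv2.resize(im[v-r:v+r,u-r:u+r],(260,260))
cv2.imwrite('pics/w10.png',np.hstack([k(im,275,210,110),k(t,245,325)]))
E
python3 go.py .5985 .182 .15 40
```

```text
time: 38.82
tool_pos: [0.4728, 0.2087, 0.074]
tcp_rot: [-1.343, -2.84, 0.0]
wrist_force: [0.0, 0.0, -0.1]
width: 0.89
grip_force: 0.0
time: 39.4
tool_pos: [0.4742, 0.2093, 0.1865]
tcp_rot: [1.342, 2.837, 0.005]
wrist_force: [-0.4, -0.9, -0.5]
width: 0.891
grip_force: 0.0
t39.5 pos [0.4722 0.2085 0.1835] close39.4 q1 0.37 q6 -0.32 F [ 0.1 -0.1 -0.6] w0.889 g0
 turn [-0.001 -0.    -0.011]  shift cm [-10.15   7.97   3.35]
```

View pics/w10.png

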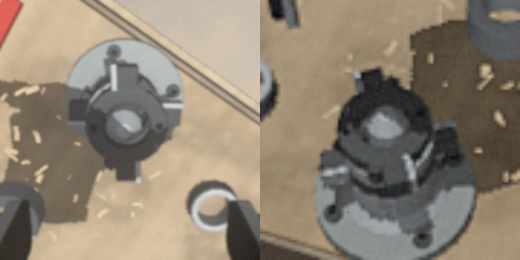

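The second cutter is flat, with its wings at right angles to the first one's. The collar shows at the lower right of the wrist crop.

```bash
python3 -m crank '[[[-1.6,1.3,0,0,0,0],[-2.2,1.7,0,0,0,0],[-2.2,1.7,1,0,0,0],[-2.2,1.7,1.2,0,0,0],[-1.9,1.5,1.2,0,0,0],[0,0,0,0,0,0],[0,0,0,0,0,0],[0,0,0,0,0,0]]]'
python3 - <<'E'
from h import *
m=camera_model('wrist');im=read_camera('wrist')
b,g,r=[im[...,i].astype(int) for i in range(3)]
u,v=proj(m,[.5985,.182,.02]);print(u,v)
m2=(((b-r)>-5)&(g>150)).astype(np.uint8)*255
P=topw(im,m,m2,int(u),int(v),34,.02);print(*circ(P),len(P))
cv2.imwrite('pics/w11.png',im[int(v)-60:int(v)+60,int(u)-60:int(u)+60])
E
python3 go.py .5985 .182 .010 40
```

```text
time: 40.17
tool_pos: [0.5965, 0.1805, 0.1484]
tcp_rot: [-1.343, -2.837, 0.004]
wrist_force: [-0.0, -0.5, -0.2]
width: 0.889
grip_force: 0.0
277.04009524803615 198.13606585224622
[0.59863983 0.18324987] 0.017925756755876925 135
t40.2 pos [0.5967 0.1808 0.1493] close39.4 q1 0.25 q6 -0.43 F [0.4 0.3 0.6] w0.890 g0
 turn [-0.002 -0.001 -0.011]  shift cm [-0.03  0.21 13.93]
```

View pics/w11.png

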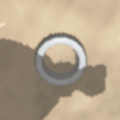

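The collar shows at crop (61,62), which is image (278,200). Going down to grip its upper part.

```bash
python3 -m crank '[[[-0.1,0.25,2.5,0,0,0],[0,0,2.5,0,0,0],[0,0,2.5,0,0,0],[0,0,2.5,0,0,0],[0,0,1.5,0,0,0],[0,0,0.5,0,0,0],[0,0,0,0,0,0],[0,0,0,0,0,0]]]' 6.6 40
python3 go.py .5985 .182 .012 40
```

```text
time: 40.88
tool_pos: [0.6009, 0.1821, 0.0314]
tcp_rot: [1.342, 2.839, 0.001]
wrist_force: [0.4, -1.2, 0.6]
width: 0.773
grip_force: 0.0
t40.9 pos [0.6009 0.1821 0.0314] close39.4 q1 0.25 q6 -0.43 F [ 0.4 -1.2  0.6] w0.773 g0
 turn [ 0.001  0.    -0.011]  shift cm [ 0.14 -0.19  1.94]
```

```bash
python3 -m crank '[[[0.1,-0.1,0.8,0,0,0],[0,0,0.6,0,0,0],[0,0,0.3,0,0,0],[0,0,0,0,0,0],[0,0,0,0,0,0]]]'
python3 go.py .5985 .182 .012 40
python3 -m crank '[[[0,0,0,0,0,0],[0,0,0,0,0,0],[0,0,0,0,0,0],[0,0,0,0,0,0],[0,0,0,0,0,0],[0,0,0,0,0,0]]]' 3 40
python3 -m crank '[[[0,0,-1,0,0,0],[0,0,-2,0,0,0],[0,0,-3,0,0,0],[0,0,-3,0,0,0],[0,0,-3,0,0,0],[0,0,-3,0,0,0],[0,0,0,0,0,0],[0,0,0,0,0,0]]]'
python3 go.py .4733 .2087 .15 40
python3 - <<'E'
from h import *
s=read_state();m=camera_model('wrist');p=s['tool_pos'];im=read_camera('wrist')
print('axis',proj(m,[p[0],p[1],p[2]+.007]))
cv2.imwrite('pics/w12.png',im)
b,g,r=[im[...,i].astype(int) for i in range(3)]
u=274;print([(v,int(b[v,u]-r[v,u]),int(g[v,u])) for v in range(235,330,3)])
E
```

```text
time: 41.3
tool_pos: [0.5991, 0.1817, 0.0131]
tcp_rot: [-1.343, -2.839, 0.0]
wrist_force: [0.0, 1.0, -0.0]
width: 0.771
grip_force: 0.0
t41.3 pos [0.5991 0.1817 0.0131] close39.4 q1 0.25 q6 -0.43 F [ 0.  1. -0.] w0.771 g0
 turn [-0.    -0.    -0.011]  shift cm [ 0.06 -0.02  0.11]
time: 41.8
tool_pos: [0.6, 0.1819, 0.014]
tcp_rot: [1.343, 2.839, 0.001]
wrist_force: [0.0, -0.3, 5.0]
width: 0.481
grip_force: 40.9
time: 42.47
tool_pos: [0.6008, 0.1822, 0.1664]
tcp_rot: [1.342, 2.836, 0.005]
wrist_force: [-0.1, -0.3, -1.4]
width: 0.48
grip_force: 40.7
t42.5 pos [0.6008 0.1822 0.1664] close39.4 q1 0.25 q6 -0.43 F [-0.1 -0.3 -1.4] w0.480 g41
 turn [ 0.005  0.002 -0.011]  shift cm [10.22 -8.06  1.64]
axis [273.5531647  282.80697892]
[(235, -1, 105), (238, 1, 120), (241, 4, 185), (244, 5, 196), (247, 0, 138), (250, -5, 136), (253, -51, 195), (256, -51, 198), (259, -51, 199), (262, -52, 194), (265, -51, 195), (268, -52, 202), (271, -50, 208), (274, -49, 211), (277, -51, 208), (280, -51, 208), (283, -54, 205), (286, -51, 212), (289, -53, 193), (292, -2, 106), (295, -1, 101), (298, -1, 109), (301, -1, 108), (304, -2, 105), (307, -2, 110), (310, -2, 112), (313, 2, 140), (316, 1, 136), (319, -10, 142), (322, -53, 202), (325, -55, 201), (328, -51, 206)]
```

The collar is held and centred. Carrying it to the post.

```bash
python3 -m crank '[[[1.6,-1.3,0,0,0,0],[2.2,-1.7,0,0,0,0],[2.2,-1.7,0,0,0,0],[2.2,-1.7,0,0,0,0],[1.9,-1.5,0,0,0,0],[0,0,0,0,0,0],[0,0,0,0,0,0],[0,0,0,0,0,0]]]'
python3 go.py .4733 .2087 .10 40
```

```text
time: 43.18
tool_pos: [0.4737, 0.2094, 0.1621]
tcp_rot: [-1.343, -2.839, 0.002]
wrist_force: [-0.1, -0.3, -0.7]
width: 0.482
grip_force: 40.7
t43.2 pos [0.4737 0.2094 0.1621] close39.4 q1 0.37 q6 -0.32 F [-0.1 -0.3 -0.7] w0.482 g41
 turn [-0.002 -0.    -0.011]  shift cm [-0.03 -0.08  6.21]
```

```bash
python3 -m crank '[[[-0.05,-0.05,1,0,0,0],[0,0,1.2,0,0,0],[0,0,1.2,0,0,0],[0,0,1,0,0,0],[0,0,0.8,0,0,0],[0,0,0.5,0,0,0],[0,0,0,0,0,0],[0,0,0,0,0,0]]]'
python3 -m crank '[[[0,0,0,0,0,0],[0,0,0,0,0,0],[0,0,0,0,0,0]]]'
python3 go.py .4733 .2087 .094 40
```

```text
time: 43.85
tool_pos: [0.4739, 0.209, 0.1058]
tcp_rot: [-1.343, -2.839, 0.001]
wrist_force: [0.0, -0.1, -0.9]
width: 0.479
grip_force: 40.7
time: 44.1
tool_pos: [0.4747, 0.2093, 0.1071]
tcp_rot: [1.343, 2.839, 0.002]
wrist_force: [-0.2, 0.1, -1.1]
width: 0.479
grip_force: 40.7
t44.1 pos [0.4747 0.2093 0.1071] close39.4 q1 0.37 q6 -0.32 F [-0.2  0.1 -1.1] w0.479 g41
 turn [ 0.001  0.001 -0.011]  shift cm [ 0.04 -0.14  1.31]
```

```bash
python3 -m crank '[[[0,-0.1,0.4,0,0,0],[0,0,0.4,0,0,0],[0,0,0.2,0,0,0],[0,0,0,0,0,0],[0,0,0,0,0,0]]]'
python3 -m crank '[[[0,0,0.15,0,0,0],[0,0,0.1,0,0,0],[0,0,0,0,0,0],[0,0,0,0,0,0]]]'
python3 -m crank '[[[0,0,0.1,0,0,0],[0,0,0,0,0,0],[0,0,0,0,0,0]]]'
python3 -m crank '[[[0,0,0.1,0,0,0],[0,0,0,0,0,0],[0,0,0,0,0,0]]]'
```

```text
time: 44.52
tool_pos: [0.4729, 0.2083, 0.0959]
tcp_rot: [-1.343, -2.839, 0.001]
wrist_force: [0.9, 0.7, -0.7]
width: 0.481
grip_force: 40.7
time: 44.85
tool_pos: [0.4735, 0.2085, 0.094]
tcp_rot: [1.343, 2.84, 0.0]
wrist_force: [-0.7, 1.0, 0.2]
width: 0.479
grip_force: 40.9
time: 45.1
tool_pos: [0.4736, 0.2085, 0.0939]
tcp_rot: [1.343, 2.84, 0.0]
wrist_force: [-1.7, -1.4, 6.6]
width: 0.48
grip_force: 41.5
time: 45.35
tool_pos: [0.4737, 0.2085, 0.0939]
tcp_rot: [1.343, 2.839, 0.0]
wrist_force: [-5.1, -1.7, 11.7]
width: 0.481
grip_force: 42.1
```

Seated at 0.094 as expected. Releasing, lifting clear and checking.

```bash
python3 -m crank '[[[0,0,-0.05,0,0,0],[0,0,0,0,0,0],[0,0,0,0,0,0],[0,0,0,0,0,0]]]' 7.6 40
python3 -m crank '[[[0,0,-1,0,0,0],[0,0,-2,0,0,0],[0,0,-3,0,0,0],[0,0,-3,0,0,0],[0,0,-2,0,0,0],[0,0,0,0,0,0],[0,0,0,0,0,0],[0,0,0,0,0,0]]]' 
python3 - <<'E'
from h import *
im=read_camera('wrist');t=read_camera('side')
k=lambda im,u,v,r=45:cv2.resize(im[v-r:v+r,u-r:u+r],(380,380))
cv2.imwrite('pics/w13.png',np.hstack([k(im,275,210,80),k(t,245,320)]))
E
```

```text
time: 45.68
tool_pos: [0.4732, 0.2084, 0.092]
tcp_rot: [-1.343, -2.84, 0.0]
wrist_force: [-0.4, 0.7, -0.4]
width: 0.889
grip_force: 0.0
time: 46.35
tool_pos: [0.4728, 0.2082, 0.2019]
tcp_rot: [-1.343, -2.839, 0.001]
wrist_force: [-1.0, 0.2, -1.2]
width: 0.885
grip_force: 0.0
```

View pics/w13.png

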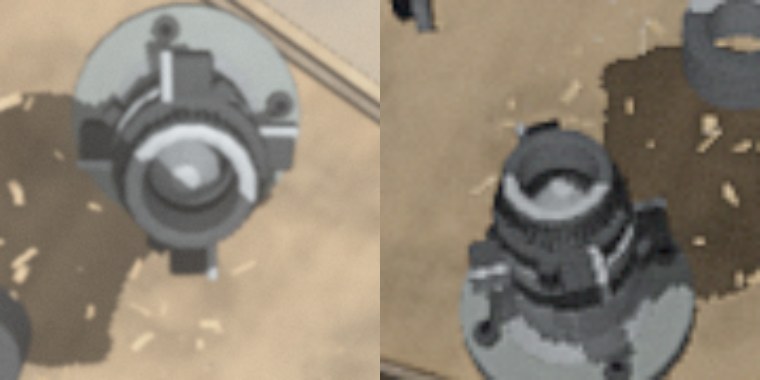

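The collar sits on top, level and centred. The wings are crossed and the gripper is clear.

```bash
python3 -c "
from workcell import *
print(finish_job())"
```

```text
the job is handed in; nothing more can be done
None
```

The job is handed in: 20 mm ring, cutter, 12 mm ring, second cutter with its wings crossed, and collar are on the post. Each part seated at its expected height, the last pictures show the set level, and it took about 46 s; the hand-in gave no verdict.

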